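Load the plate carrier with separators and swap its job tag

ROBOT

A 6-joint arm with a two-finger parallel gripper is mounted at the origin on the work surface. World frame = base frame: x ahead of the robot, y to its left, z up, the work surface at z = 0. Lengths are in m, angles in rad, forces in N, time in s.
With the tool pointing down it reaches from about 0.425 to 0.95 m from the base axis. Payload 3.5 kg.
Tool frame: the origin (TCP) lies on the centre line of the jaws, within the pads' length; the fingertips stand 19 mm ahead of it and the grasp point (between the pads) is the TCP; z points along the fingers, y is the line along which they close (so a half turn about z gives the same grasp; the last joint's range is limited). The gripper opens to 85 mm and grips with 20 to 120 N. Pads are 22 mm wide; open, the fingers measure 114 mm over their backs; the gripper's body (76 mm by 85 mm) begins 54 mm behind the grasp point. The pads swing forward as they close: fully open they stand 13 mm farther back than shut.
Start: joints at [-1.423, 0.286, 1.577, -0, 1.279, -0.15], TCP at [0.198, -0.645, 0.25] pointing down, gripper open.
Joint ranges: [-2.77, 2.77], [-0.9, 2.22], [0.21, 2.48], [-1.53, 4.67], [0.24, 2.81], [-2.84, 2.84]. Speed limits (rad/s): [2.79, 2.79, 3.14, 3.14, 3.14, 3.14].

INTERFACE

Orientations are given as a unit quaternion [x, y, z, w].
In Python, from plant import ctrl, imaging gives the robot as it stands. The module is installed in compiled form; this text tells all that it offers.
- The arm moves only by the shell command python3 -m handwheel 'ROWS' [OPENING] [FORCE]. ROWS is JSON, one flat list of numbers, 6 for each row, row after row: the shift along the world's x, y, z in units of 150 mm (1.0 is 150 mm), then the turn, a rotation vector about the world's x, y, z in units of 90 degrees (1.0 is 90 degrees). In form: [tx, ty, tz, rx, ry, rz, tx, ty, tz, rx, ry, rz, ...]. A call has 1 to 5 rows; each row shifts and turns the commanded pose from where the row before left it; what a row does not reach is not made up. A row lasts 1/12 s, in which the tool goes at most 41.7 mm and 7.16 degrees, less where a joint would pass 70% of its speed; a pose out of reach is approached as far as the arm can. A call with a number of a shift or a turn outside -1 to 1 is refused whole. A call with a gripper value outside its range is refused whole. OPENING is the opening, from 0 (shut) to 1 (fully open), set as the call begins (- or left out, the last holds). The fingers move at their own pace and stop on an object; FORCE is the grip in N (left out, the last holds). Time passes only in rows, so rows that do not move let the fingers close. It gives the time, the measured TCP pose, the force, the opening and the grip force at its end, in the units of the state.
- ctrl.get_state(): the state, without advancing time (a new reading comes with each control period).
- imaging.read_camera(name): name is "side" or "top"; returns (picture, depth): 420x560x3 uint8, blue, green, red; 420x560 float32, m along the optical axis (not along the pixel's ray), 0 where there is no reading.
- imaging.get_calibration(name): a dict with "fovy" (degrees; the focal length in pixels is half the picture's height over the tangent of half this angle, whatever the lens; pixels are square), "cx", "cy" (the principal point, pixels), "R" (3x3) and "t" (3): a world point X has camera coordinates R X + t. Camera axes: x right, y down, z forward; pixel columns grow to the right and rows downward; lengths in m; the calibration is good to about 2 mm. A picture is of the moment at which its call begins. get_calibration takes no time and is no camera call.
- ctrl.sign_off(): hands the job in; it is judged then, once.
The state is a dict: "time": time; "qpos": joint angles; "dq": joint speeds; "joint_efforts": joint torques, N m; "eef_pos": TCP position; "tcp_rot": TCP orientation; "contact_force": force on the tool from outside, world axes, zero at the start; "wrist_torque": the same for the moment, N m; "opening": opening from 0.0 (shut) to 1.0 (fully open); "finger_force": force on a finger pad.
Only numpy, scipy, OpenCV 4.12 (cv2) and the standard library are available. Lean on these libraries where they do the work, as an engineer would, in place of code of your own. Each camera call takes 0.05 s, during which the arm holds its last target. There are 200 camera calls.

TASK

Load the carrier: first take its green tag off and hang it on a free peg of the tag stand; then stack every finished plate squarely between the carrier's corner angles, with one separator sheet from the rack on top of each plate, the last one too, so that no two plates touch, and leave the spare sheets in the rack. Only when the load is complete, move the red tag from the stand to the carrier's peg; every tag moved must end hanging by its hole, straight and still, and the yellow tag, tape roll and blue bin stay as they are.

Things in the scene. Friction and masses are not known exactly. Their poses are not given: they have to be found in the camera images.
- carrier: fixed red base 200 x 100 x 18 mm (x -82 to +118); four aluminium corner angles rise 72 mm above it round a pocket 120 (x) x 70 mm (y), centred on the origin; their legs cover 20 mm from each corner, the middles of the sides are open. At x = +95 mm a post, 12 mm thick, 174 mm high, with a peg towards +x. Origin under the pocket's centre, on the table; z up
- carrier_floor (a point): centre of the pocket floor, 18 mm above the table; axes as the carrier
- carrier_peg (a point): on the axis of the carrier's peg, 170 mm above the table, 45 mm from the post's axis; axes as the carrier; the peg points to +x. The peg is an 8 mm round bar, level to 25 mm beyond this point, then turned up to a tip 31 mm beyond it with its axis 8 mm higher
- stand: fixed tag stand: two feet, two posts and a level bar 300 mm long (y), 14 mm thick, its top 174 mm above the table, with three pegs 90 mm apart that point to the stand's -x (towards the robot). Origin on the table under the middle of the bar; z up
- stand_peg0 (a point): on the axis of the stand's peg 0 (stand y = -90 mm), 170 mm above the table, 45 mm from the bar's middle; axes as the stand; the peg points to -x. The peg is an 8 mm round bar, level to 25 mm beyond this point, then turned up to a tip 31 mm beyond it with its axis 8 mm higher
- stand_peg1 (a point): on the axis of the stand's peg 1 (stand y = 0 mm), 170 mm above the table, 45 mm from the bar's middle; axes as the stand; the peg points to -x. The peg is an 8 mm round bar, level to 25 mm beyond this point, then turned up to a tip 31 mm beyond it with its axis 8 mm higher
- stand_peg2 (a point): on the axis of the stand's peg 2 (stand y = 90 mm), 170 mm above the table, 45 mm from the bar's middle; axes as the stand; the peg points to -x. The peg is an 8 mm round bar, level to 25 mm beyond this point, then turned up to a tip 31 mm beyond it with its axis 8 mm higher
- tag_empty: green tag (empty), at the start on the carrier's peg: rigid board 60 mm wide (y), 5 mm thick (x), from 17 mm above to 95 mm below the origin, white paper on both faces; origin = centre of its 26 mm round hole, whose axis is x; above the board a black grip 44 wide, 10 thick, 24 mm high (17 to 41 mm above the origin); z up. 60 g. Hung, the origin is 9 mm below the peg's axis
- tag_full: red tag (full), at the start on peg 0 or 1 of the stand; size and axes as the green tag
- tag_hold: yellow tag (on hold), to be left alone; it hangs on the other one of pegs 0 and 1 (peg 2 is free at the start); size and axes as the green tag
- rack: fixed black separator rack: base 132 (x) x 86 (y) mm, 10 mm high, with end walls and short corner returns up to 36 mm above the table round the pile of sheets; the long sides are open from x = -48 to +48 mm. Origin under its centre, on the table; z up
- sheet0: separator sheet, pale blue stiff plastic, 112 (x) x 62 (y) x 6 mm, 30 g. Origin: centre of its underside. Four lie in one pile in the rack at the start, the lowest 10 mm above the table, sheet3 on top, long side along the rack's x
- sheet1: separator sheet, pale blue stiff plastic, 112 (x) x 62 (y) x 6 mm, 30 g. Origin: centre of its underside. Four lie in one pile in the rack at the start, the lowest 10 mm above the table, sheet3 on top, long side along the rack's x
- sheet2: separator sheet, pale blue stiff plastic, 112 (x) x 62 (y) x 6 mm, 30 g. Origin: centre of its underside. Four lie in one pile in the rack at the start, the lowest 10 mm above the table, sheet3 on top, long side along the rack's x
- sheet3: separator sheet, pale blue stiff plastic, 112 (x) x 62 (y) x 6 mm, 30 g. Origin: centre of its underside. Four lie in one pile in the rack at the start, the lowest 10 mm above the table, sheet3 on top, long side along the rack's x
- plate0: finished aluminium plate, 106 (x) x 56 (y) x 10 mm, about 160 g, with four dark screw holes and a copper pad on its upper face. Origin: centre of its underside. Two to four plates lie on the mat, long side roughly along the robot's x; an absent one reads None
- plate1: finished aluminium plate, 106 (x) x 56 (y) x 10 mm, about 160 g, with four dark screw holes and a copper pad on its upper face. Origin: centre of its underside. Two to four plates lie on the mat, long side roughly along the robot's x; an absent one reads None
- plate2: finished aluminium plate, 106 (x) x 56 (y) x 10 mm, about 160 g, with four dark screw holes and a copper pad on its upper face. Origin: centre of its underside. Two to four plates lie on the mat, long side roughly along the robot's x; an absent one reads None
- plate3: finished aluminium plate, 106 (x) x 56 (y) x 10 mm, about 160 g, with four dark screw holes and a copper pad on its upper face. Origin: centre of its underside. Two to four plates lie on the mat, long side roughly along the robot's x; an absent one reads None
- tape_roll: roll of white tape, 72 mm across, 25 mm high, hole 40 mm, to be left alone; origin under its centre
- parts_bin: small open blue bin 100 x 75 x 45 mm, to be left alone; origin under its centre
Not all that is in view belongs to the job. Leave any purple look-alike of the plate2 alone.

How it is judged:
On the way, in this order (a step that is already met when the one before it is completed fails the run):
1. the green tag hangs on a peg of the stand while the carrier is still empty of plates (((x of tag_empty in the frame of stand_peg0 between -0.035 and 0.03 m and y of tag_empty in the frame of stand_peg0 between -0.014 and 0.014 m and z of tag_empty in the frame of stand_peg0 between -0.016 and -0.003 m and angle between tag_empty's own z axis and vertical below 0.2 rad) or (x of tag_empty in the frame of stand_peg1 between -0.035 and 0.03 m and y of tag_empty in the frame of stand_peg1 between -0.014 and 0.014 m and z of tag_empty in the frame of stand_peg1 between -0.016 and -0.003 m and angle between tag_empty's own z axis and vertical below 0.2 rad) or (x of tag_empty in the frame of stand_peg2 between -0.035 and 0.03 m and y of tag_empty in the frame of stand_peg2 between -0.014 and 0.014 m and z of tag_empty in the frame of stand_peg2 between -0.016 and -0.003 m and angle between tag_empty's own z axis and vertical below 0.2 rad)) and not (horizontal distance between plate0 and carrier_floor below 0.05 m) and not (horizontal distance between plate1 and carrier_floor below 0.05 m) and not (horizontal distance between plate2 and carrier_floor below 0.05 m) and not (horizontal distance between plate3 and carrier_floor below 0.05 m)), for 0.2 s.
2. every plate is stacked between the corner angles with one separator sheet on each (x of plate0 in the frame of carrier_floor between -0.014 and 0.014 m and y of plate0 in the frame of carrier_floor between -0.014 and 0.014 m and angle between each of plate0, plate1, plate2, plate3's own z axis and vertical below 0.06 rad and angle between the x axis of each of plate0, plate1, plate2, plate3 and the x axis of carrier, either way round below 0.2 rad and ((z of sheet0 in the frame of plate0 between 0.0075 and 0.013 m and horizontal distance between sheet0 and plate0 below 0.022 m) or (z of sheet1 in the frame of plate0 between 0.0075 and 0.013 m and horizontal distance between sheet1 and plate0 below 0.022 m) or (z of sheet2 in the frame of plate0 between 0.0075 and 0.013 m and horizontal distance between sheet2 and plate0 below 0.022 m) or (z of sheet3 in the frame of plate0 between 0.0075 and 0.013 m and horizontal distance between sheet3 and plate0 below 0.022 m)) and (z of plate0 in the frame of carrier_floor between -0.0025 and 0.0025 m or (z of plate0 in the frame of sheet0 between 0.0035 and 0.009 m and horizontal distance between plate0 and sheet0 below 0.022 m) or (z of plate0 in the frame of sheet1 between 0.0035 and 0.009 m and horizontal distance between plate0 and sheet1 below 0.022 m) or (z of plate0 in the frame of sheet2 between 0.0035 and 0.009 m and horizontal distance between plate0 and sheet2 below 0.022 m) or (z of plate0 in the frame of sheet3 between 0.0035 and 0.009 m and horizontal distance between plate0 and sheet3 below 0.022 m)) and x of plate1 in the frame of carrier_floor between -0.014 and 0.014 m and y of plate1 in the frame of carrier_floor between -0.014 and 0.014 m and ((z of sheet0 in the frame of plate1 between 0.0075 and 0.013 m and horizontal distance between sheet0 and plate1 below 0.022 m) or (z of sheet1 in the frame of plate1 between 0.0075 and 0.013 m and horizontal distance between sheet1 and plate1 below 0.022 m) or (z of sheet2 in the frame of plate1 between 0.0075 and 0.013 m and horizontal distance between sheet2 and plate1 below 0.022 m) or (z of sheet3 in the frame of plate1 between 0.0075 and 0.013 m and horizontal distance between sheet3 and plate1 below 0.022 m)) and (z of plate1 in the frame of carrier_floor between -0.0025 and 0.0025 m or (z of plate1 in the frame of sheet0 between 0.0035 and 0.009 m and horizontal distance between plate1 and sheet0 below 0.022 m) or (z of plate1 in the frame of sheet1 between 0.0035 and 0.009 m and horizontal distance between plate1 and sheet1 below 0.022 m) or (z of plate1 in the frame of sheet2 between 0.0035 and 0.009 m and horizontal distance between plate1 and sheet2 below 0.022 m) or (z of plate1 in the frame of sheet3 between 0.0035 and 0.009 m and horizontal distance between plate1 and sheet3 below 0.022 m)) and x of plate2 in the frame of carrier_floor between -0.014 and 0.014 m and y of plate2 in the frame of carrier_floor between -0.014 and 0.014 m and ((z of sheet0 in the frame of plate2 between 0.0075 and 0.013 m and horizontal distance between sheet0 and plate2 below 0.022 m) or (z of sheet1 in the frame of plate2 between 0.0075 and 0.013 m and horizontal distance between sheet1 and plate2 below 0.022 m) or (z of sheet2 in the frame of plate2 between 0.0075 and 0.013 m and horizontal distance between sheet2 and plate2 below 0.022 m) or (z of sheet3 in the frame of plate2 between 0.0075 and 0.013 m and horizontal distance between sheet3 and plate2 below 0.022 m)) and (z of plate2 in the frame of carrier_floor between -0.0025 and 0.0025 m or (z of plate2 in the frame of sheet0 between 0.0035 and 0.009 m and horizontal distance between plate2 and sheet0 below 0.022 m) or (z of plate2 in the frame of sheet1 between 0.0035 and 0.009 m and horizontal distance between plate2 and sheet1 below 0.022 m) or (z of plate2 in the frame of sheet2 between 0.0035 and 0.009 m and horizontal distance between plate2 and sheet2 below 0.022 m) or (z of plate2 in the frame of sheet3 between 0.0035 and 0.009 m and horizontal distance between plate2 and sheet3 below 0.022 m)) and x of plate3 in the frame of carrier_floor between -0.014 and 0.014 m and y of plate3 in the frame of carrier_floor between -0.014 and 0.014 m and ((z of sheet0 in the frame of plate3 between 0.0075 and 0.013 m and horizontal distance between sheet0 and plate3 below 0.022 m) or (z of sheet1 in the frame of plate3 between 0.0075 and 0.013 m and horizontal distance between sheet1 and plate3 below 0.022 m) or (z of sheet2 in the frame of plate3 between 0.0075 and 0.013 m and horizontal distance between sheet2 and plate3 below 0.022 m) or (z of sheet3 in the frame of plate3 between 0.0075 and 0.013 m and horizontal distance between sheet3 and plate3 below 0.022 m)) and (z of plate3 in the frame of carrier_floor between -0.0025 and 0.0025 m or (z of plate3 in the frame of sheet0 between 0.0035 and 0.009 m and horizontal distance between plate3 and sheet0 below 0.022 m) or (z of plate3 in the frame of sheet1 between 0.0035 and 0.009 m and horizontal distance between plate3 and sheet1 below 0.022 m) or (z of plate3 in the frame of sheet2 between 0.0035 and 0.009 m and horizontal distance between plate3 and sheet2 below 0.022 m) or (z of plate3 in the frame of sheet3 between 0.0035 and 0.009 m and horizontal distance between plate3 and sheet3 below 0.022 m)) and ((horizontal distance between sheet0 and rack below 0.02 m and height (world z) of sheet0 below 0.045 m and angle between sheet0's own z axis and vertical below 0.06 rad) or (z of sheet0 in the frame of plate0 between 0.0075 and 0.013 m and horizontal distance between sheet0 and plate0 below 0.022 m) or (z of sheet0 in the frame of plate1 between 0.0075 and 0.013 m and horizontal distance between sheet0 and plate1 below 0.022 m) or (z of sheet0 in the frame of plate2 between 0.0075 and 0.013 m and horizontal distance between sheet0 and plate2 below 0.022 m) or (z of sheet0 in the frame of plate3 between 0.0075 and 0.013 m and horizontal distance between sheet0 and plate3 below 0.022 m)) and ((horizontal distance between sheet1 and rack below 0.02 m and height (world z) of sheet1 below 0.045 m and angle between sheet1's own z axis and vertical below 0.06 rad) or (z of sheet1 in the frame of plate0 between 0.0075 and 0.013 m and horizontal distance between sheet1 and plate0 below 0.022 m) or (z of sheet1 in the frame of plate1 between 0.0075 and 0.013 m and horizontal distance between sheet1 and plate1 below 0.022 m) or (z of sheet1 in the frame of plate2 between 0.0075 and 0.013 m and horizontal distance between sheet1 and plate2 below 0.022 m) or (z of sheet1 in the frame of plate3 between 0.0075 and 0.013 m and horizontal distance between sheet1 and plate3 below 0.022 m)) and ((horizontal distance between sheet2 and rack below 0.02 m and height (world z) of sheet2 below 0.045 m and angle between sheet2's own z axis and vertical below 0.06 rad) or (z of sheet2 in the frame of plate0 between 0.0075 and 0.013 m and horizontal distance between sheet2 and plate0 below 0.022 m) or (z of sheet2 in the frame of plate1 between 0.0075 and 0.013 m and horizontal distance between sheet2 and plate1 below 0.022 m) or (z of sheet2 in the frame of plate2 between 0.0075 and 0.013 m and horizontal distance between sheet2 and plate2 below 0.022 m) or (z of sheet2 in the frame of plate3 between 0.0075 and 0.013 m and horizontal distance between sheet2 and plate3 below 0.022 m)) and ((horizontal distance between sheet3 and rack below 0.02 m and height (world z) of sheet3 below 0.045 m and angle between sheet3's own z axis and vertical below 0.06 rad) or (z of sheet3 in the frame of plate0 between 0.0075 and 0.013 m and horizontal distance between sheet3 and plate0 below 0.022 m) or (z of sheet3 in the frame of plate1 between 0.0075 and 0.013 m and horizontal distance between sheet3 and plate1 below 0.022 m) or (z of sheet3 in the frame of plate2 between 0.0075 and 0.013 m and horizontal distance between sheet3 and plate2 below 0.022 m) or (z of sheet3 in the frame of plate3 between 0.0075 and 0.013 m and horizontal distance between sheet3 and plate3 below 0.022 m))), for 0.2 s.
3. then the red tag hangs on the carrier's peg (x of tag_full in the frame of carrier_peg between -0.035 and 0.03 m and y of tag_full in the frame of carrier_peg between -0.014 and 0.014 m and z of tag_full in the frame of carrier_peg between -0.016 and -0.003 m and angle between tag_full's own z axis and vertical below 0.2 rad), for 0.2 s.
At the end, for the whole second after the job is handed in: All plates flat in the pocket within 14 mm, the lowest on its floor, one sheet directly on each plate; spare sheets in the rack (20 mm). Green tag hung by its hole on a stand peg, red tag on the carrier's peg, upright within 0.2 rad, still and released (all of step 2 and all of step 3 and ((x of tag_empty in the frame of stand_peg0 between -0.035 and 0.03 m and y of tag_empty in the frame of stand_peg0 between -0.014 and 0.014 m and z of tag_empty in the frame of stand_peg0 between -0.016 and -0.003 m and angle between tag_empty's own z axis and vertical below 0.2 rad) or (x of tag_empty in the frame of stand_peg1 between -0.035 and 0.03 m and y of tag_empty in the frame of stand_peg1 between -0.014 and 0.014 m and z of tag_empty in the frame of stand_peg1 between -0.016 and -0.003 m and angle between tag_empty's own z axis and vertical below 0.2 rad) or (x of tag_empty in the frame of stand_peg2 between -0.035 and 0.03 m and y of tag_empty in the frame of stand_peg2 between -0.014 and 0.014 m and z of tag_empty in the frame of stand_peg2 between -0.016 and -0.003 m and angle between tag_empty's own z axis and vertical below 0.2 rad)) and linear speed of each of tag_empty, tag_full below 0.03 m/s and contact force between the fingers and tag_empty below 0.05 N and contact force between the fingers and tag_full below 0.05 N); the robot touches nothing.
It fails at once if a bystander (tape roll, blue bin) is moved more than 4 cm (distance of any of tape_roll, parts_bin from where it was at the start of the episode above 0.04 m).
It fails at once if the yellow tag is moved more than 4 cm (distance of tag_hold from where it was at the start of the episode above 0.04 m).
Of plate0, plate1, plate2, plate3 only 2 to 4 are there at a start; the rules pass over those that are not, and their reading is None.
At some moment in a run one of plate0, plate1, plate2, plate3 may be knocked a few centimetres aside while the robot is not near it.
It also fails if it takes over 210 s, if anything falls off the work surface, if the arm or the gripper's body presses on something with over 40 N, if the wrist force passes 120 N, or if a joint passes its speed limit or range.

## Working session

There is one attempt and no reset: what is moved stays moved. The work goes in short steps, Python scripts to look and compute and a shell command to move; the robot and the scene stay as the last step left them, time stands still between calls to the robot, and variables do not carry over. Pictures are saved under pics/ and viewed, at most 14 in all, crops included, and the job is handed in when it is done.

```bash
mkdir -p pics
cat > h.py <<'E'
import numpy as np, cv2
from plant import ctrl, imaging
def K(n):
    c=imaging.get_calibration(n); f=210/np.tan(np.radians(c["fovy"])/2)
    return f,c["cx"],c["cy"],np.array(c["R"]),np.array(c["t"])
def cloud(n,d):
    f,cx,cy,R,t=K(n); v,u=np.mgrid[:420,:560]
    p=np.stack([(u-cx)/f*d,(v-cy)/f*d,d],-1)
    return (p-t)@R
def proj(n,X):
    f,cx,cy,R,t=K(n); p=np.asarray(X)@R.T+t
    return np.stack([p[...,0]/p[...,2]*f+cx,p[...,1]/p[...,2]*f+cy],-1)
def ray(n,u,v,z):
    f,cx,cy,R,t=K(n); d=R.T@np.array([(u-cx)/f,(v-cy)/f,1]); o=-R.T@t
    return o+d*(z-o[2])/d[2]
E
python3 - <<'E'
from h import *
for n in("top","side"):
    b,d=imaging.read_camera(n); cv2.imwrite(f"pics/{n}0.png",cv2.resize(b,(784,588))); np.savez(f"{n}0.npz",b=b,d=d)
    c=imaging.get_calibration(n); print(n,c, "cam", -np.array(c["R"]).T@np.array(c["t"]))
s=ctrl.get_state(); print(s)
E
```

```text
top {'fovy': 52.372647439107446, 'cx': 283.48613033403035, 'cy': 207.4807166353224, 'R': array([[ 0.01202664, -0.99992352, -0.00288181],
       [-0.998391  , -0.01184839, -0.05545296],
       [ 0.05541457,  0.00354409, -0.99845714]]), 't': array([0.00598263, 0.45915504, 1.0825745 ])} cam [0.3983539  0.00758569 1.10638299]
side {'fovy': 48.2249866658254, 'cx': 285.6533884111194, 'cy': 209.9169521337999, 'R': array([[-0.86297428, -0.50510746,  0.01190951],
       [-0.34891671,  0.57874353, -0.73709773],
       [ 0.36542101, -0.64025181, -0.67568122]]), 't': array([0.39992741, 0.24858983, 1.24774763])} cam [-0.02408899  0.85700924  1.0215517 ]
{'time': 0.1, 'qpos': array([-1.42298728e+00,  2.87131096e-01,  1.57805229e+00,  1.00668892e-05,
        1.27861246e+00, -1.50021195e-01]), 'dq': array([-0.00154151, -0.00189124, -0.00226031,  0.0004941 ,  0.0009192 ,
       -0.00033581]), 'joint_efforts': array([ 1.03395763e-03, -4.07294583e+01, -2.93699384e+01, -1.37901789e-04,
        3.41254192e-03,  3.45217806e-06]), 'eef_pos': array([ 0.19800921, -0.64471384,  0.2490377 ]), 'tcp_rot': array([ 9.88932234e-01,  1.48363817e-01,  6.03695693e-06, -1.10158866e-03]), 'contact_force': array([ 0.00180173, -0.11992667,  0.92270088]), 'wrist_torque': array([ 0.00042355,  0.04113962, -0.01645058]), 'finger_force': 0.0, 'opening': 1.0011867157499041}
```

View pics/top0.png

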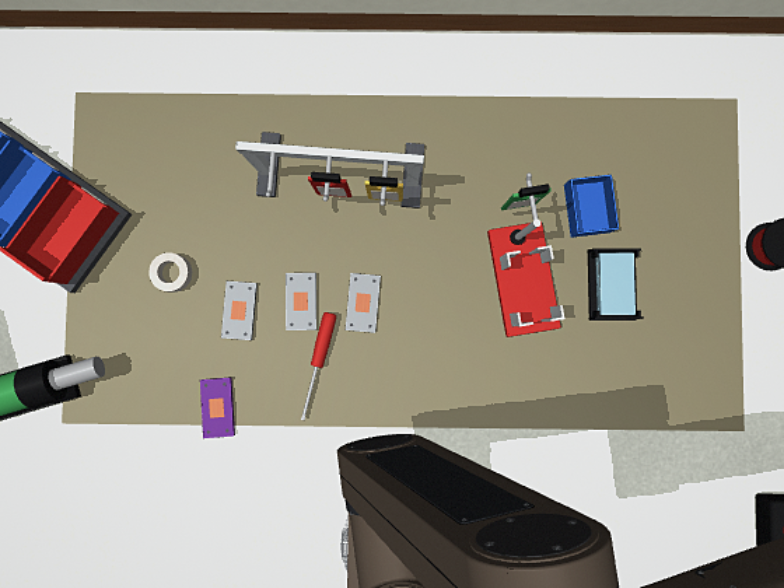

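View pics/side0.png

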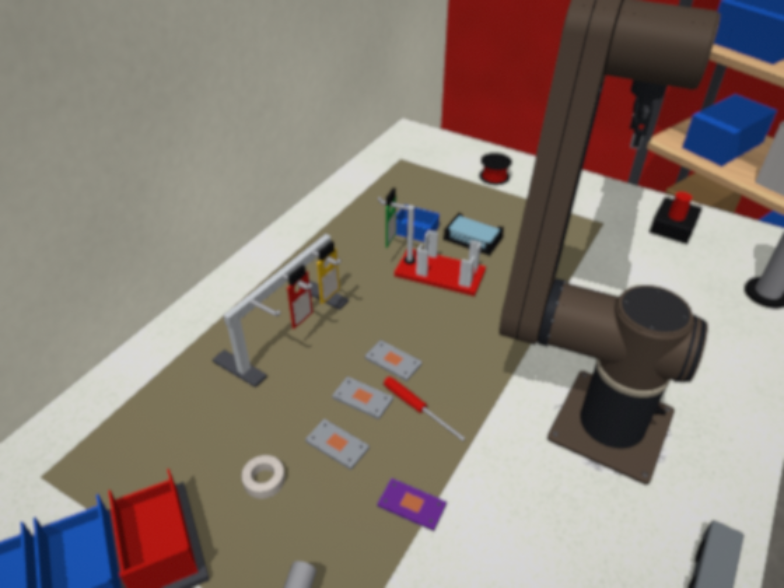

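Top view (784 px wide): grey plates with copper pads at (238,310), (301,300) and (364,302). The purple look-alike at (217,407) has the wrong colour, so it is excluded. The red tag is on the middle peg (330,185), yellow on the right peg (383,187), and the left peg (270,165) is free. Green is on the carrier's peg (527,197), and the rack is at (615,285).

```bash
cat >> h.py <<'E'
def masks(b):
    h=cv2.cvtColor(b,cv2.COLOR_BGR2HSV); H,S,V=[h[...,i].astype(int) for i in range(3)]
    return dict(red=((H<6)|(H>174))&(S>170)&(V>90), green=(H>45)&(H<80)&(S>120)&(V>40), yellow=(H>20)&(H<32)&(S>150)&(V>90),
      sheet=(H>85)&(H<108)&(S>40)&(S<130)&(V>140), grey=(S<30)&(V>140), copper=(H>4)&(H<18)&(S>90)&(V>150),
      black=(V<45),blue=(H>100)&(H<125)&(S>150))
def blobs(m,amin=20):
    cs,_=cv2.findContours(m.astype(np.uint8),cv2.RETR_EXTERNAL,cv2.CHAIN_APPROX_NONE)
    return [c for c in cs if cv2.contourArea(c)>=amin]
E
python3 - <<'E'
from h import *
for n in("top","side"):
    a=np.load(f"{n}0.npz"); b,d=a["b"],a["d"]; P=cloud(n,d); M=masks(b)
    for k in M:
        for c in blobs(M[k]):
            mm=np.zeros((420,560),np.uint8); cv2.drawContours(mm,[c],-1,1,-1); mm=(mm>0)&M[k]&(d>0)
            q=np.median(P[mm],0)
            if not(0.3<q[0]<0.95 and abs(q[1])<0.6 and q[2]<.3):continue
            r=cv2.minAreaRect(c); print(n,k,np.round(q,4),"zmin/max",np.round(np.percentile(P[mm][:,2],[3,97]),4),"px",np.round(r[0],1),np.round(r[1],1),round(r[2]),int(cv2.contourArea(c)))
    print("mat z",[np.round(P[y,x,2],4) for y,x in ((200,100),(250,300),(150,480),(270,120)) ] if n=="top" else "")
E
```

```text
top red [0.3695 0.1452 0.0223] zmin/max [0.0158 0.0273] px [230.4 242.4] [ 9.7 39.4] 15 321
top red [ 0.4778 -0.2201  0.0166] zmin/max [0.0127 0.0204] px [373.9 198.9] [77.7 39.5] 80 2512
top green [ 0.6016 -0.1739  0.1451] zmin/max [0.0735 0.1781] px [366.5 142.5] [ 6.7 21. ] 63 52
top yellow [0.6151 0.0096 0.1491] zmin/max [0.0771 0.1777] px [281.5 137. ] [12. 11.] 90 40
top yellow [0.6181 0.0584 0.146 ] zmin/max [0.0718 0.1765] px [264.7 136.3] [10.7 10. ] 17 28
top sheet [ 0.4742 -0.3843  0.0328] zmin/max [0.029  0.0364] px [440.5 202.5] [43. 25.] 90 1009
top grey [0.3072 0.57   0.0661] zmin/max [0.0595 0.0709] px [ 52.8 265.8] [12.9 30. ] 74 321
top grey [0.4186 0.3039 0.009 ] zmin/max [0.005 0.013] px [169.8 221.4] [21.5 41.2] 5 825
top grey [0.4364 0.0748 0.0089] zmin/max [0.0047 0.0124] px [258.7 215.9] [21.5 41.1] 5 824
top grey [0.4375 0.19   0.0088] zmin/max [0.0052 0.0125] px [214.5 215. ] [40. 21.] 90 826
top grey [0.4877 0.4276 0.0238] zmin/max [0.0202 0.0275] px [119.5 194. ] [26. 27.] 90 562
top grey [ 0.5757 -0.203   0.1729] zmin/max [0.1691 0.1757] px [381.7 150.5] 
[... 2619 characters left out ...]
px [280.6 255.8] [10.7  6.3] 27 54
side black [0.6208 0.1293 0.1946] zmin/max [0.1832 0.2043] px [212. 196.] [ 5.7 14.1] 45 63
side black [0.6151 0.0382 0.1942] zmin/max [0.1835 0.2036] px [232.9 178.9] [ 5.4 12.7] 50 50
side black [ 0.4131 -0.3647  0.0179] zmin/max [0.0072 0.0337] px [352.9 172.7] [ 5.8 21.2] 43 52
side black [ 0.5226 -0.3434  0.0115] zmin/max [0.0061 0.0326] px [324.1 171.2] [18.6  6. ] 40 23
side black [ 0.6027 -0.1893  0.1955] zmin/max [0.1835 0.2038] px [279.  140.5] [9. 4.] 90 22
side blue [ 0.6481 -0.3047  0.0228] zmin/max [0.0042 0.046 ] px [286.5 158.5] [17.  7.] 90 97
side blue [ 0.598  -0.3705  0.0253] zmin/max [0.0011 0.0465] px [304. 160.] [22. 16.] 90 236
mat z
```

Run:
```python
from h import *
a=np.load("top0.npz")["b"]; cv2.imwrite("pics/c1.png",cv2.resize(a[80:250,330:470],None,fx=3.5,fy=3.5,interpolation=cv2.INTER_CUBIC))
cv2.imwrite("pics/c2.png",cv2.resize(a[85:250,150:320],None,fx=3.5,fy=3.5,interpolation=cv2.INTER_CUBIC))
```

```text
(no output)
```

View pics/c1.png

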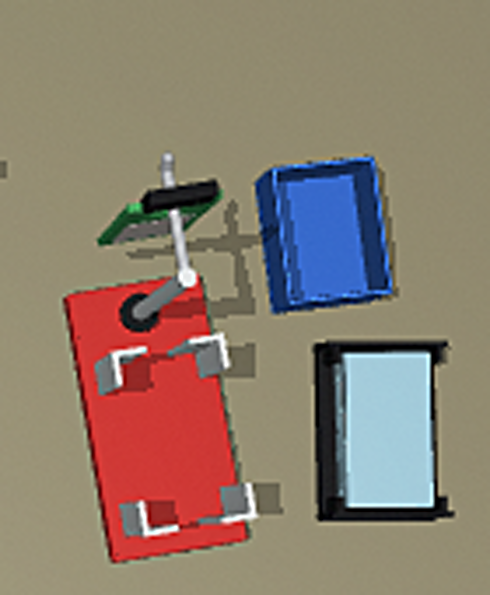

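View pics/c2.png

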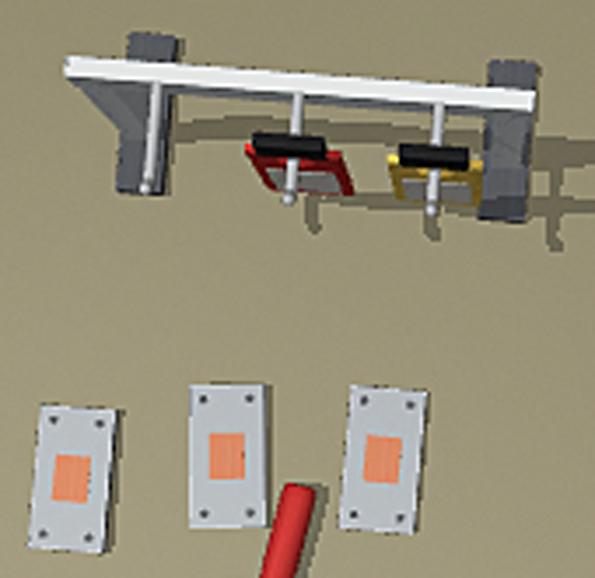

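The crops confirm three grey plates with copper pads and holes. Red hangs on the middle peg at crop pixel (290,150), yellow on the right peg, and the left peg is free. The carrier is yawed about 8°. Next I'll compute exact poses.

```bash
cat >> h.py <<'E'
def rectw(n,pts,z):
    w=np.array([ray(n,u,v,z)[:2] for u,v in pts],np.float32)*1000
    (c,s,a)=cv2.minAreaRect(w); bx=cv2.boxPoints((c,s,a)); e=[bx[1]-bx[0],bx[2]-bx[1]]
    L=max(e,key=np.linalg.norm); ang=(np.degrees(np.arctan2(L[1],L[0]))+90)%180-90
    return np.round(c,1),np.round(sorted(s),1),round(float(ang),1)
E
python3 - <<'E'
from h import *
T=np.load("top0.npz"); S=np.load("side0.npz"); M=masks(T["b"]); P=cloud("top",T["d"])
def big(m): return max(blobs(m),key=cv2.contourArea)[:,0]
for c in blobs(M["grey"]|M["copper"],700):
    w=rectw("top",c[:,0],.010); 
    if w[0][1]<500: print("plate",w)
print("sheet",rectw("top",big(M["sheet"]),.034))
red=M["red"].copy(); red[:,:320]=0
print("carrier",rectw("top",cv2.convexHull(big(red))[:,0],.018), rectw("side",cv2.convexHull(big(masks(S["b"])["red"]))[:,0],.018))
g=M["grey"].copy(); d=(P[...,2]>.165)&(P[...,2]<.185)&(P[...,0]>.648)
print("bar",rectw("top",big((d&g)),.174))
for n,Q,B in(("top",P,T["b"]),("side",cloud("side",S["d"]),S["b"])):
    dark=B.max(2)<75
    for nm,x,y in(("green",.605,-.193),("yellow",.616,.036),("red",.622,.126)):
        m=dark&(Q[...,2]>.196)&(Q[...,2]<.21)&(np.hypot(Q[...,0]-x,Q[...,1]-y)<.045)
        v,u=np.nonzero(m); print(n,nm,"grip top",len(v),rectw(n,np.stack([u,v],1),.202) if len(v)>4 else "", "z",np.round(np.median(Q[m][:,2]),4))
# pegs: thin grey at z~.17
m=M["grey"]|((T["b"].max(2)>110)&(T["b"].max(2).astype(int)-T["b"].min(2)<25))
for nm,x,y in(("cpeg",.61,-.195),("p0",.6,.03),("p1",.61,.12),("p2",.62,.215)):
    k=m&(P[...,2]>.155)&(P[...,2]<.192)&(abs(P[...,0]-x)<.05)&(abs(P[...,1]-y)<.03)
    v,u=np.nonzero(k); w=np.array([ray("top",a,b,.172)[:2] for a,b in zip(u,v)])
    f=np.polyfit(w[:,0],w[:,1],1); print(nm,len(v),"x",w[:,0].min().round(4),w[:,0].max().round(4),"y@xmean",w.mean(0).round(4),"slope deg",np.degrees(np.arctan(f[0])).round(1))
E
```

```text
plate (array([420.1, 303. ]), array([ 55.2, 105.4]), -3.7)
plate (array([436.9,  74.9]), array([ 55.2, 105.6]), -4.4)
plate (array([437.9, 188.5]), array([ 54. , 103.4]), 1.3)
plate (array([675.9, 143.6]), array([ 97.3, 350.9]), 86.3)Traceback (most recent call last):
  File "<stdin>", line 5, in <module>
  File "h.py", line 25, in rectw
    w=np.array([ray(n,u,v,z)[:2] for u,v in pts],np.float32)*1000
                ~~~^^^^^^^^^
  File "h.py", line 14, in ray
    f,cx,cy,R,t=K(n); d=R.T@np.array([(u-cx)/f,(v-cy)/f,1]); o=-R.T@t
                ~^^^
  File "h.py", line 4, in K
    c=imaging.get_calibration(n); f=210/np.tan(np.radians(c["fovy"])/2)
ValueError: time passes only in moves, steps and waits
```

```bash
sed -i 's/^def K(n):/import functools\n@functools.lru_cache\ndef K(n):/' h.py
cat > m1.py <<'E'
from h import *
T=np.load("top0.npz"); S=np.load("side0.npz"); M=masks(T["b"]); P=cloud("top",T["d"])
def big(m): return max(blobs(m),key=cv2.contourArea)[:,0]
print("sheet",rectw("top",big(M["sheet"]),.034))
red=M["red"].copy(); red[:,:320]=0
print("carrier",rectw("top",cv2.convexHull(big(red))[:,0],.018), rectw("side",cv2.convexHull(big(masks(S["b"])["red"]))[:,0],.018))
g=M["grey"].copy(); d=(P[...,2]>.165)&(P[...,2]<.185)&(P[...,0]>.648)
print("bar",rectw("top",big((d&g)),.174))
for n,Q,B in(("top",P,T["b"]),("side",cloud("side",S["d"]),S["b"])):
    dark=B.max(2)<75
    for nm,x,y in(("green",.605,-.193),("yellow",.616,.036),("red",.622,.126)):
        m=dark&(Q[...,2]>.196)&(Q[...,2]<.21)&(np.hypot(Q[...,0]-x,Q[...,1]-y)<.045)
        v,u=np.nonzero(m); print(n,nm,"grip top",len(v),rectw(n,np.stack([u,v],1),.202) if len(v)>4 else "", "z",np.round(np.median(Q[m][:,2]),4))
m=M["grey"]|((T["b"].max(2)>110)&(T["b"].max(2).astype(int)-T["b"].min(2)<25))
for nm,x,y in(("cpeg",.61,-.195),("p0",.6,.03),("p1",.61,.12),("p2",.62,.215)):
    k=m&(P[...,2]>.155)&(P[...,2]<.192)&(abs(P[...,0]-x)<.05)&(abs(P[...,1]-y)<.03)
    v,u=np.nonzero(k); w=np.array([ray("top",a,b,.172)[:2] for a,b in zip(u,v)])
    f=np.polyfit(w[:,0],w[:,1],1); print(nm,len(v),"x",w[:,0].min().round(4),w[:,0].max().round(4),"y@xmean",w.mean(0).round(4),"slope deg",np.degrees(np.arctan(f[0])).round(1))
E
python3 m1.py
```

```text
sheet (array([ 475.2, -382.9]), array([ 62.6, 108.4]), 0.7)
carrier (array([ 483.8, -218.9]), array([100.7, 197.9]), 10.2) (array([  916. , -1428.1]), array([ 514.7, 1371.8]), -74.7)
bar (array([659.1, 121.7]), array([ 33.2, 298.4]), 86.3)
top green grip top 93 (array([ 606.4, -197.9]), array([10.1, 43.3]), -79.2) z 0.2002
top yellow grip top 99 (array([617.6,  34.3]), array([10.6, 41.6]), 85.4) z 0.2007
top red grip top 99 (array([623.5, 123.4]), array([10.4, 43.6]), 85.4) z 0.2004
side green grip top 25 (array([ 603. , -191.1]), array([10.5, 41.5]), -77.8) z 0.2011
side yellow grip top 43 (array([616.1,  38.4]), array([13.7, 44.3]), 86.0) z 0.2017
side red grip top 51 (array([621.1, 129. ]), array([14.1, 46.6]), 86.0) z 0.2022
cpeg 108 x 0.5597 0.64 y@xmean [ 0.5973 -0.2   ] slope deg 9.2
p0 70 x 0.5859 0.6487 y@xmean [0.6166 0.0349] slope deg -4.1
p1 74 x 0.5916 0.659 y@xmean [0.6252 0.1242] slope deg -4.1
p2 119 x 0.5973 0.6711 y@xmean [0.6399 0.2118] slope deg -9.1
```

```bash
R='0.17,0.1865,0.0208,0,0,0.058'
python3 -m handwheel '[0.17,0.1865,0.0208,0,0,0.058,0.17,0.1865,0.0208,0,0,0.058,0.17,0.1865,0.0208,0,0,0.058,0.17,0.1865,0.0208,0,0,0.058,0.17,0.1865,0.0208,0,0,0.058]' 0.5 60
python3 -m handwheel '[0.17,0.1865,0.0208,0,0,0.058,0.17,0.1865,0.0208,0,0,0.058,0.17,0.1865,0.0208,0,0,0.058,0.17,0.1865,0.0208,0,0,0.058,0.17,0.1865,0.0208,0,0,0.058]'
python3 -m handwheel '[0.17,0.1865,0.0208,0,0,0.058,0.17,0.1865,0.0208,0,0,0.058,0.17,0.1865,0.0208,0,0,0.058,0.17,0.1865,0.0208,0,0,0.058,0.17,0.1865,0.0208,0,0,0.058]'
python3 -m handwheel '[0.17,0.1865,0.0208,0,0,0.058]'
cat > s.py <<'E'
from h import *
from scipy.spatial.transform import Rotation as Ro
s=ctrl.get_state(); R=Ro.from_quat(s["tcp_rot"]).as_matrix(); y=R[:,1]
print("t",round(s["time"],2),"tcp",np.round(s["eef_pos"]*1000,1),"yang",round(np.degrees(np.arctan2(y[1],y[0])),1),"z",R[:,2].round(3),"open",round(s["opening"],3),"ff",round(s["finger_force"],1),"F",s["contact_force"].round(1))
E
python3 s.py
python3 - <<'E'
from h import *
T=np.load("top0.npz");b,d=T["b"],T["d"];P=cloud("top",d)
m=(abs(P[...,2]-.088)<.008)&(b.min(2)>190)&(abs(P[...,0]-.47)<.1)&(abs(P[...,1]+.22)<.07)
v,u=np.nonzero(m); print(len(v),rectw("top",np.stack([u,v],1),.09))
E
```

```text
time: 0.52
eef_pos: [0.3263, -0.5037, 0.2654]
tcp_rot: [0.929, 0.37, 0.0, -0.001]
contact_force: [0.6, 0.4, -0.7]
opening: 0.498
finger_force: 0.0
time: 0.93
eef_pos: [0.4538, -0.3637, 0.2812]
tcp_rot: [0.822, 0.57, -0.0, -0.0]
contact_force: [-0.2, -0.3, -0.7]
opening: 0.498
finger_force: 0.0
time: 1.35
eef_pos: [0.5814, -0.2238, 0.2967]
tcp_rot: [0.672, 0.741, -0.0, -0.0]
contact_force: [0.1, -0.1, -0.0]
opening: 0.503
finger_force: 0.0
time: 1.43
eef_pos: [0.6069, -0.1959, 0.2998]
tcp_rot: [0.637, 0.771, -0.0, -0.0]
contact_force: [0.3, -0.4, 0.1]
opening: 0.501
finger_force: 0.0
t 1.43 tcp [ 606.9 -195.9  299.8] yang 10.8 z [-0.001  0.    -1.   ] open 0.501 ff 0.0 F [ 0.3 -0.4  0.1]
97 (array([ 466.6, -223.8]), array([ 76.6, 126.9]), 10.2)
```

```bash
python3 -m handwheel '[0,-0.01,-0.16,0,0,0,0,0,-0.16,0,0,0,0,0,-0.16,0,0,0,0,0,-0.16,0,0,0,0,0,-0.007,0,0,0]' >/dev/null
python3 -m handwheel '[0,0,0,0,0,0,0,0,0,0,0,0,0,0,0,0,0,0,0,0,0,0,0,0,0,0,0,0,0,0]' 0 60 >/dev/null; python3 s.py
python3 -m handwheel '[0,0,0.03,0,0,0,0,0,0.03,0,0,0,0,0,0.029,0,0,0,0,0,0,0,0,0]' ; python3 s.py
python3 - <<'E'
from h import *
b,d=imaging.read_camera("side"); np.savez("side1.npz",b=b,d=d); cv2.imwrite("pics/s1.png",cv2.resize(b[60:230,180:380],None,fx=4,fy=3.5,interpolation=cv2.INTER_CUBIC)[:590])
E
```

```text
t 2.27 tcp [ 607.1 -199.7  205.4] yang 10.6 z [ 0.004 -0.002 -1.   ] open 0.098 ff 62.0 F [ 1.7 -0.7  2.2]
time: 2.6
eef_pos: [0.6066, -0.1994, 0.2181]
tcp_rot: [0.639, 0.769, 0.0, 0.001]
contact_force: [0.5, -0.2, -0.1]
opening: 0.098
finger_force: 61.8
t 2.6 tcp [ 606.6 -199.4  218.1] yang 10.6 z [ 0.002 -0.001 -1.   ] open 0.098 ff 61.8 F [ 0.5 -0.2 -0.1]
```

View pics/s1.png

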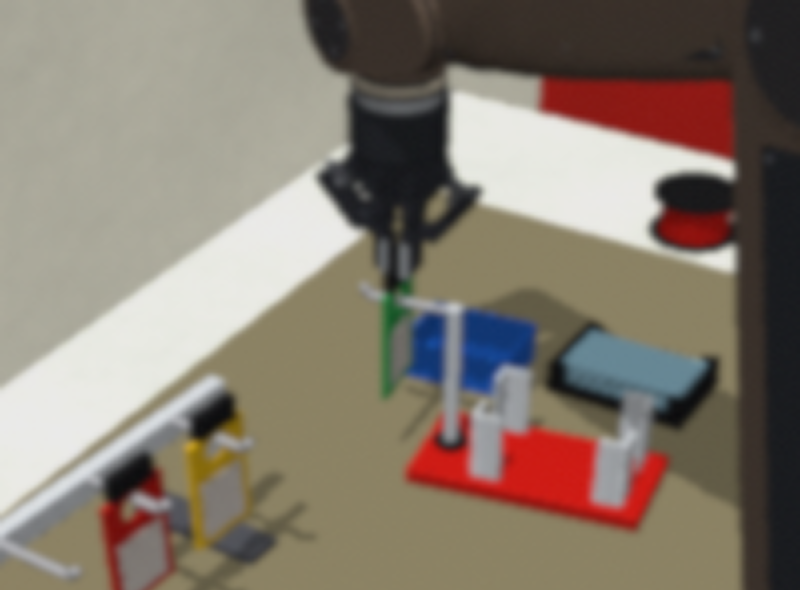

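```bash
python3 -m handwheel '[0.115,0.021,0.002,0,0,0,0.115,0.021,0,0,0,0,0.115,0.021,0,0,0,0,0.115,0.021,0,0,0,0,0,0,0.15,0,0,0]' >/dev/null
python3 -m handwheel '[0,0,0.2,0,0,0,0,0,0.2,0,0,0,0,0,0.2,0,0,0,0,0,0.2,0,0,0]' >/dev/null; python3 s.py
python3 -m handwheel '[-0.076,0.2455,0,0,0,-0.015,-0.076,0.2455,0,0,0,-0.015,-0.076,0.2455,0,0,0,-0.015,-0.076,0.2455,0,0,0,-0.015,-0.076,0.2455,0,0,0,-0.015]'>/dev/null
python3 -m handwheel '[-0.076,0.2455,0,0,0,-0.015,-0.076,0.2455,0,0,0,-0.015,-0.076,0.2455,0,0,0,-0.015,-0.076,0.2455,0,0,0,-0.015,-0.076,0.2455,0,0,0,-0.015]'>/dev/null
python3 -m handwheel '[-0.076,0.2455,0,0,0,-0.015,0,0,0,0,0,0]'>/dev/null
python3 s.py
```

```text
t 3.4 tcp [ 674.9 -186.4  360.2] yang 10.6 z [-0.001  0.    -1.   ] open 0.094 ff 61.7 F [-0.6  0.  -0.1]
t 4.4 tcp [547.1 224.2 359.3] yang -3.9 z [-0.001  0.003 -1.   ] open 0.101 ff 61.7 F [-0.3 -1.2 -0.8]
```

```bash
python3 -m handwheel '[0,-0.04,-0.235,0,0,0,0,0,-0.235,0,0,0,0,0,-0.235,0,0,0,0,0,-0.235,0,0,0,0,0,0,0,0,0]'>/dev/null; python3 s.py
python3 - <<'E'
from h import *
b,d=imaging.read_camera("side"); t,_=imaging.read_camera("top"); np.savez("x2.npz",b=b,t=t)
a=cv2.resize(b[170:310,110:245],(400,415),interpolation=cv2.INTER_CUBIC); c=cv2.resize(t[90:230,130:265],(400,415),interpolation=cv2.INTER_CUBIC)
cv2.imwrite("pics/s2.png",np.hstack([a,c]))
for p in([.598,.2163,.178],[.629,.214,.17]): print(proj("side",np.array(p)),proj("top",np.array(p)))
E
```

```text
t 4.82 tcp [544.8 211.1 209. ] yang -4.3 z [-0.016 -0.003 -1.   ] open 0.098 ff 61.6 F [-1.7 -0.6 -1.9]
[198.90193268 223.09541298] [190.85971903 139.10273524]
[190.35837404 220.50697603] [193.02049267 126.07878614]
```

View pics/s2.png

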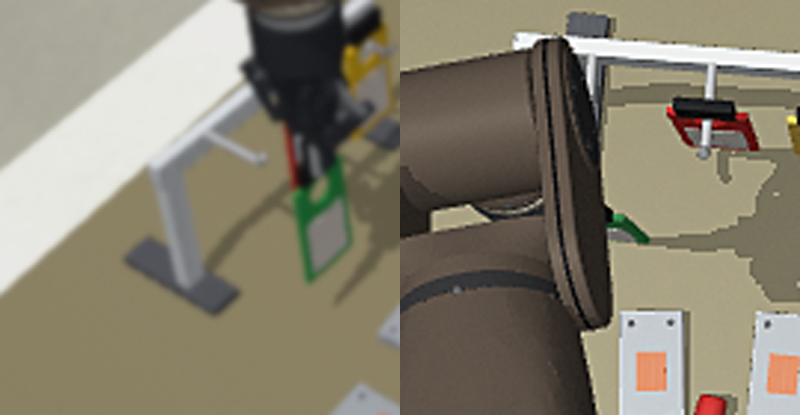

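Side crop: the peg 2 tip is at (262,158) in the crop, which is full-frame (198,223) and matches the prediction. The green tag hangs straight, with its hole at (318,185).

```bash
python3 -m handwheel '[0,0,0,0,0,0,0,0,0,0,0,0,0,0,0,0,0,0]'>/dev/null; python3 s.py
```

```text
t 5.17 tcp [551.3 212.8 221.7] yang -4.3 z [ 0.005  0.001 -1.   ] open 0.095 ff 61.6 F [ 0.8 -0.2 -0.3]
```

```bash
python3 -m handwheel '[0,0,0,0,0,0,0,0,0,0,0,0,0,0,0,0,0,0]'>/dev/null; python3 s.py
python3 - <<'E'
from h import *
import time
b,d=imaging.read_camera("side");
m=masks(b)["green"]; c=max(blobs(m,5),key=cv2.contourArea); P=cloud("side",d); print(np.round(cv2.minAreaRect(c)[0]))
mm=m&(d>0)&(abs(P[...,1]-.21)<.06)&(abs(P[...,0]-.55)<.05); q=P[mm]; print(len(q),np.percentile(q,[3,50,97],axis=0).round(3))
E
python3 s.py
```

```text
t 5.42 tcp [549.9 212.6 219.1] yang -4.3 z [ 0.001  0.    -1.   ] open 0.098 ff 61.6 F [-0.8 -0.6 -1.4]
[212. 239.]
154 [[0.545 0.189 0.105]
 [0.549 0.229 0.165]
 [0.552 0.244 0.192]]
t 5.47 tcp [549.8 212.5 218.8] yang -4.3 z [ 0.001  0.    -1.   ] open 0.103 ff 61.6 F [-0.6  0.6 -0.7]
```

```bash
python3 -m handwheel '[0,0.03,0,0,0,0,0,0,0,0,0,0,0.1,-0.007,0,0,0,0,0.1,-0.007,0,0,0,0]'>/dev/null; python3 s.py
python3 -m handwheel '[0.1,-0.007,0,0,0,0,0.1,-0.007,0,0,0,0,0.1,-0.007,0,0,0,0,0,0,0,0,0,0,0,0,0,0,0,0]'>/dev/null; python3 s.py
python3 -m handwheel '[0,0,-0.03,0,0,0,0,0,-0.03,0,0,0,0,0,-0.018,0,0,0,0,0,0,0,0,0,0,0,0,0,0,0]'>/dev/null; python3 s.py
python3 - <<'E'
from h import *
b,d=imaging.read_camera("side");np.savez("x3.npz",b=b)
cv2.imwrite("pics/s3.png",cv2.resize(b[150:310,110:265],(620,590),interpolation=cv2.INTER_CUBIC))
E
```

```text
t 5.8 tcp [579.5 215.4 218.3] yang -4.2 z [-0. -0. -1.] open 0.098 ff 61.7 F [ 1.1 -0.5  0.1]
t 6.22 tcp [624.7 211.7 217.8] yang -4.3 z [-0.001 -0.    -1.   ] open 0.098 ff 61.7 F [-0.3 -0.3 -0.1]
t 6.63 tcp [624.2 211.9 206.4] yang -4.2 z [-0.001 -0.    -1.   ] open 0.096 ff 61.8 F [ 0.5  0.8 -1.4]
```

View pics/s3.png

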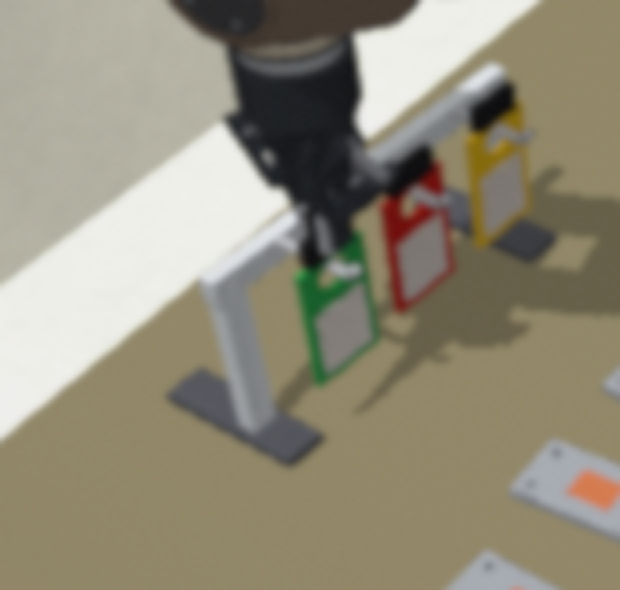

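```bash
python3 -m handwheel '[0,0,-0.005,0,0,0,0,0,0,0,0,0,0,0,0,0,0,0,0,0,0,0,0,0,0,0,0,0,0,0]' 0.35>/dev/null; python3 s.py
python3 -m handwheel '[0,0,0.08,0,0,0,0,0,0.15,0,0,0,0,0,0.2,0,0,0,0,0,0.2,0,0,0]' >/dev/null; python3 s.py
python3 -m handwheel '[-0.0954,-0.0118,0,0,0,-0.0722,-0.0954,-0.0118,0,0,0,-0.0722,-0.0954,-0.0118,0,0,0,-0.0722,-0.0954,-0.0118,0,0,0,-0.0722,-0.0954,-0.0118,0,0,0,-0.0722]' 0.76 >/dev/null
python3 -m handwheel '[-0.0954,-0.0118,0,0,0,-0.0722,-0.0954,-0.0118,0,0,0,-0.0722,-0.0954,-0.0118,0,0,0,-0.0722,-0.0954,-0.0118,0,0,0,-0.0722,-0.0954,-0.0118,0,0,0,-0.0722]' >/dev/null
python3 -m handwheel '[-0.0954,-0.0118,0,0,0,-0.0722,-0.0954,-0.0118,0,0,0,-0.0722,-0.0954,-0.0118,0,0,0,-0.0722,0,0,-0.2,0,0,0,0,0,-0.1,0,0,0]' >/dev/null; python3 s.py
python3 - <<'E'
from h import *
b,d=imaging.read_camera("side"); P=cloud("side",d); m=masks(b)["green"]&(d>0)&(P[...,2]>.02)&(P[...,1]>.1)
print(m.sum(),np.percentile(P[m],[3,50,97],axis=0).round(3))
t,dt=imaging.read_camera("top"); P=cloud("top",dt)
for (nm,B,D) in(("top",t,dt),("side",b,d)):
    P=cloud(nm,D)
    for c in blobs(masks(B)["copper"],25):
        M=cv2.moments(c); u,v=M["m10"]/M["m00"],M["m01"]/M["m00"]; print(nm,ray(nm,u,v,.01).round(4))
E
```

```text
t 7.1 tcp [624.8 211.7 206.1] yang -4.3 z [ 0.  0. -1.] open 0.351 ff 0.0 F [ 1.5 -0.2  0.2]
t 7.43 tcp [624.3 211.7 301.5] yang -4.3 z [-0.001 -0.    -1.   ] open 0.349 ff 0.0 F [ 0.4 -0.3 -1.1]
t 8.68 tcp [438.  188.8 255.6] yang -88.7 z [ 0.002  0.    -1.   ] open 0.76 ff 0.0 F [-0.6 -0.4 -0.6]
131 [[0.619 0.189 0.079]
 [0.624 0.233 0.152]
 [0.626 0.245 0.182]]
top [0.4275 0.1875 0.01  ]
top [0.4366 0.0747 0.01  ]
side [0.2427 0.3384 0.01  ]
side [0.4207 0.3031 0.01  ]
side [0.4382 0.1889 0.01  ]
side [0.4311 0.0757 0.01  ]
side [ 0.1347 -1.9476  0.01  ]
```

```bash
python3 -m handwheel '[0,0,-0.24,0,0,0,0,0,-0.24,0,0,0,0,0,-0.24,0,0,0,0,0,-0.24,0,0,0,0,0,-0.24,0,0,0]' >/dev/null
python3 -m handwheel '[0,0,-0.24,0,0,0,0,0,-0.05,0,0,0,0,0,0,0,0,0,0,0,0,0,0,0,0,0,0,0,0,0]' >/dev/null; python3 s.py
for i in 1; do python3 -m handwheel '[0,0,-0.01,0,0,0,0,0,-0.01,0,0,0,0,0,-0.01,0,0,0,0,0,0,0,0,0]' >/dev/null; python3 s.py; done
python3 -m handwheel '[0,0,-0.01,0,0,0,0,0,-0.01,0,0,0,0,0,0,0,0,0,0,0,0,0,0,0]' >/dev/null; python3 s.py
```

```text
t 9.62 tcp [441.4 189.3  34.9] yang -88.7 z [ 0.006  0.001 -1.   ] open 0.762 ff 0.0 F [ 0.7 -0.9  0.3]
t 9.95 tcp [438.9 188.8  27.9] yang -88.7 z [ 0.001  0.    -1.   ] open 0.761 ff 0.0 F [-0.6  0.1 -0.3]
t 10.28 tcp [438.4 188.7  24.2] yang -88.7 z [-0.001 -0.    -1.   ] open 0.761 ff 0.0 F [-0.  -0.3 -0.3]
```

```bash
python3 -m handwheel '[0,0,-0.01,0,0,0,0,0,-0.01,0,0,0,0,0,0,0,0,0]' >/dev/null; python3 s.py
python3 -m handwheel '[0,0,-0.01,0,0,0,0,0,0,0,0,0]' >/dev/null; python3 s.py
python3 -m handwheel '[0,0,-0.01,0,0,0,0,0,0,0,0,0]' >/dev/null; python3 s.py
```

```text
t 10.53 tcp [438.4 188.7  21. ] yang -88.7 z [-0.001 -0.    -1.   ] open 0.761 ff 0.0 F [ 0.8 -0.4 -0. ]
t 10.7 tcp [438.4 188.7  19.6] yang -88.7 z [-0.001 -0.    -1.   ] open 0.763 ff 0.0 F [-0.6 -0.1  0.3]
t 10.87 tcp [438.5 188.7  18.2] yang -88.7 z [-0. -0. -1.] open 0.766 ff 0.0 F [0.2 0.1 0.5]
```

```bash
python3 -m handwheel '[0,0,-0.01,0,0,0,0,0,-0.01,0,0,0,0,0,0,0,0,0]' >/dev/null; python3 s.py
python3 -m handwheel '[0,0,-0.01,0,0,0,0,0,0,0,0,0]' >/dev/null; python3 s.py
python3 -m handwheel '[0,0,-0.01,0,0,0,0,0,0,0,0,0]' >/dev/null; python3 s.py
python3 -m handwheel '[0,0,-0.01,0,0,0,0,0,0,0,0,0]' >/dev/null; python3 s.py
```

```text
t 11.12 tcp [438.4 188.7  15.1] yang -88.7 z [-0.001 -0.    -1.   ] open 0.76 ff 0.0 F [-0.2  0.2 -0.3]
t 11.28 tcp [438.5 188.7  13.6] yang -88.7 z [-0. -0. -1.] open 0.764 ff 0.0 F [-0.   0.9 -0.8]
t 11.45 tcp [438.9 188.8  12.7] yang -88.7 z [ 0.  0. -1.] open 0.757 ff 1.8 F [-1.5 -0.2  4.3]
t 11.62 tcp [439.  188.8  12.7] yang -88.7 z [-0.002 -0.    -1.   ] open 0.759 ff 7.5 F [-6.9 -1.3 15. ]
```

```bash
python3 -m handwheel '[0,0,0.04,0,0,0,0,0,0,0,0,0]' >/dev/null; python3 s.py
python3 -m handwheel '[0,0,0,0,0,0,0,0,0,0,0,0,0,0,0,0,0,0,0,0,0,0,0,0]' 0.2 60 >/dev/null; python3 s.py
python3 -m handwheel '[0,0,0.07,0,0,0,0,0,0.13,0,0,0,0,0,0.2,0,0,0,0,0,0.25,0,0,0,0,0,0.25,0,0,0]' >/dev/null
python3 -m handwheel '[0,0,0.2,0,0,0,0,0,0.1,0,0,0,0,0,0,0,0,0,0,0,0,0,0,0]' >/dev/null;python3 s.py
```

```text
t 11.78 tcp [439.5 188.9  17.8] yang -88.7 z [ 0.002  0.    -1.   ] open 0.762 ff 0.0 F [-0.6 -0.4 -0. ]
t 12.12 tcp [439.2 188.9  17.7] yang -88.7 z [ 0.001  0.    -1.   ] open 0.636 ff 63.0 F [-2.  -1.1  7.1]
t 12.87 tcp [438.5 188.7 197. ] yang -88.7 z [ 0.001  0.    -1.   ] open 0.634 ff 64.2 F [-0.1 -0.2 -1.9]
```

```bash
python3 -m handwheel '[0.017,-0.15,0,0,0,0.009,0.017,-0.25,0,0,0,0.009,0.017,-0.25,0,0,0,0.009,0.017,-0.25,0,0,0,0.009,0.017,-0.25,0,0,0,0.009]' >/dev/null
python3 -m handwheel '[0.017,-0.25,0,0,0,0.009,0.017,-0.25,0,0,0,0.009,0.017,-0.25,0,0,0,0.009,0.017,-0.25,0,0,0,0.009,0.017,-0.25,0,0,0,0.009]' >/dev/null
python3 -m handwheel '[0.017,-0.2,0,0,0,0.009,0,-0.1,0,0,0,0,0,-0.045,0,0,0,0,0,0,0,0,0,0]' >/dev/null; python3 s.py
python3 -m handwheel '[0,0,0,0,0,0,0,0,0,0,0,0,0,0,0,0,0,0]' >/dev/null; python3 s.py
python3 - <<'E'
from h import *
b,d=imaging.read_camera("side");np.savez("x4.npz",b=b)
cv2.imwrite("pics/s4.png",cv2.resize(b[90:230,230:390],(680,595),interpolation=cv2.INTER_CUBIC))
E
```

```text
t 14.03 tcp [ 465.7 -223.1  194.8] yang -79.9 z [-0.003  0.003 -1.   ] open 0.633 ff 64.2 F [-0.2  0.2 -2.1]
t 14.28 tcp [ 466.6 -221.4  196.6] yang -79.7 z [-0.     0.001 -1.   ] open 0.634 ff 64.2 F [-0.3  0.3 -1.4]
```

View pics/s4.png

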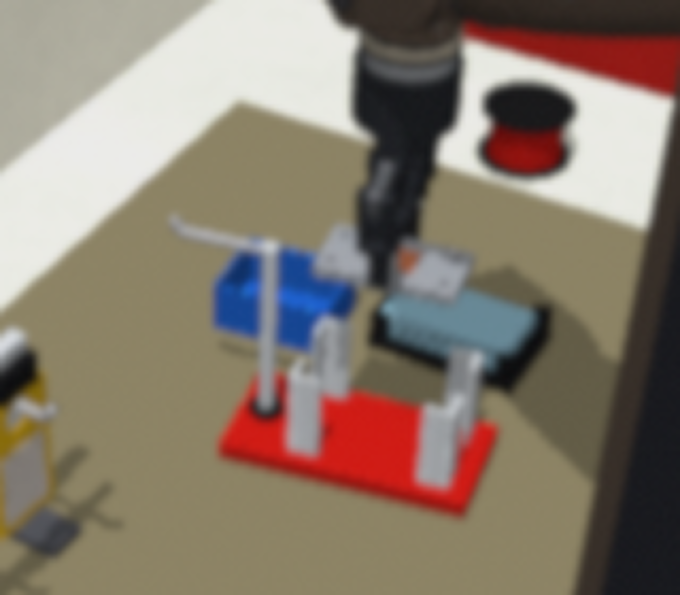

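```bash
python3 -m handwheel '[0,-0.008,-0.15,0,0,0,0,0,-0.2,0,0,0,0,0,-0.2,0,0,0,0,0,-0.1,0,0,0,0,0,0,0,0,0]' >/dev/null; python3 s.py
python3 -m handwheel '[0,0,-0.1,0,0,0,0,0,-0.13,0,0,0,0,0,-0.1,0,0,0,0,0,-0.05,0,0,0,0,0,-0.025,0,0,0]' >/dev/null; python3 s.py
python3 -m handwheel '[0,0,-0.005,0,0,0,0,0,-0.005,0,0,0,0,0,0,0,0,0]' >/dev/null; python3 s.py
```

```text
t 14.75 tcp [ 464.2 -221.4   95.2] yang -79.8 z [-0.007  0.005 -1.   ] open 0.631 ff 64.1 F [ 0.2  0.3 -2. ]
t 15.17 tcp [ 466.9 -223.8   38.7] yang -79.8 z [-0.  0. -1.] open 0.631 ff 64.1 F [-0.2 -0.3 -1.8]
t 15.42 tcp [ 467.5 -224.7   38.3] yang -79.8 z [ 0.002 -0.001 -1.   ] open 0.632 ff 64.1 F [-0.3 -0.8 -1.8]
```

```bash
python3 -m handwheel '[0,0,-0.008,0,0,0,0,0,0,0,0,0,0,0,0,0,0,0]' >/dev/null; python3 s.py
python3 -m handwheel '[0,0,-0.006,0,0,0,0,0,0,0,0,0]' >/dev/null; python3 s.py
```

```text
t 15.67 tcp [ 466.9 -224.4   36.3] yang -79.8 z [ 0.001 -0.    -1.   ] open 0.637 ff 64.1 F [ 0.8  0.4 -2.1]
t 15.83 tcp [ 467.  -224.4   35.7] yang -79.8 z [ 0. -0. -1.] open 0.633 ff 64.6 F [-0.6  0.9  3.5]
```

```bash
python3 -m handwheel '[0,0,0,0,0,0,0,0,0,0,0,0,0,0,0.1,0,0,0,0,0,0.2,0,0,0,0,0,0.25,0,0,0]' 0.85 >/dev/null
python3 -m handwheel '[0,0,0.25,0,0,0,0,0,0.2,0,0,0,0.012,-0.15,0.1,0,0,-0.02,0.012,-0.25,0,0,0,-0.025,0.012,-0.25,0,0,0,-0.025]' >/dev/null
python3 -m handwheel '[0.012,-0.25,0,0,0,-0.025,0.005,-0.15,0,0,0,-0.011,0,0,0,0,0,0,0,0,0,0,0,0,0,0,0,0,0,0]' >/dev/null; python3 s.py
python3 - <<'E'
from h import *
b,d=imaging.read_camera("side");np.savez("x5.npz",b=b,d=d)
t,dt=imaging.read_camera("top");np.savez("t5.npz",b=t,d=dt)
for n,B in(("top",t),("side",b)):
  for c in blobs(masks(B)["copper"],25):
        M=cv2.moments(c); u,v=M["m10"]/M["m00"],M["m01"]/M["m00"]; print(n,ray(n,u,v,.01).round(4),ray(n,u,v,.028).round(4))
  for c in blobs(masks(B)["sheet"],200): print("sheet",rectw(n,c[:,0],.034))
E
```

```text
t 17.08 tcp [ 474.5 -380.9  199.5] yang -89.4 z [-0.001  0.001 -1.   ] open 0.851 ff 0.0 F [-0.4  0.7 -0.2]
top [0.2423 0.3375 0.01  ] [0.2448 0.3321 0.028 ]
top [0.3823 0.3404 0.01  ] [0.3826 0.3349 0.028 ]
top [0.4366 0.0747 0.01  ] [0.436  0.0736 0.028 ]
top [ 0.4678 -0.2282  0.01  ] [ 0.4667 -0.2243  0.028 ]
sheet (array([ 477.7, -383.2]), array([ 62.7, 114.5]), -0.4)
side [0.2429 0.3385 0.01  ] [0.2381 0.3477 0.028 ]
side [0.3832 0.3406 0.01  ] [0.3759 0.3498 0.028 ]
side [0.4369 0.075  0.01  ] [0.4287 0.0889 0.028 ]
side [ 0.4755 -0.2446  0.01  ] [ 0.4666 -0.225   0.028 ]
side [ 0.0197 -1.065   0.01  ] [ 0.019  -1.0308  0.028 ]
side [ 0.1032 -1.9364  0.01  ] [ 0.1009 -1.8867  0.028 ]
sheet (array([ 478.2, -374.4]), array([ 83.7, 112.6]), -2.6)
```

```bash
python3 -m handwheel '[0.012,-0.014,-0.15,0,0,0,0,0,-0.2,0,0,0,0,0,-0.2,0,0,0,0,0,-0.2,0,0,0,0,0,-0.12,0,0,0]' >/dev/null
python3 -m handwheel '[0,0,-0.07,0,0,0,0,0,-0.05,0,0,0,0,0,-0.03,0,0,0,0,0,0,0,0,0,0,0,0,0,0,0]' >/dev/null; python3 s.py
python3 -m handwheel '[0,0,0,0,0,0]' >/dev/null; python3 s.py
```

```text
t 18.02 tcp [ 477.2 -384.3   48.4] yang -89.4 z [ 0.002 -0.002 -1.   ] open 0.845 ff 0.0 F [0.5 0.2 0.8]
t 18.1 tcp [ 477.3 -384.6   48.7] yang -89.4 z [ 0.002 -0.002 -1.   ] open 0.851 ff 0.0 F [-0.4 -0.2  0.7]
```

```bash
python3 -m handwheel '[0,0,0,0,0,0,0,0,0,0,0,0]' >/dev/null; python3 s.py
python3 -m handwheel '[0,0,0,0,0,0,0,0,0,0,0,0]' >/dev/null; python3 s.py
```

```text
t 18.27 tcp [ 476.9 -384.3   48.1] yang -89.4 z [ 0.001 -0.001 -1.   ] open 0.852 ff 0.0 F [-0.4  0.2 -0. ]
t 18.43 tcp [ 476.5 -384.    47.4] yang -89.4 z [ 0. -0. -1.] open 0.851 ff 0.0 F [ 0.2  0.  -0.2]
```

```bash
python3 -m handwheel '[0,0.005,-0.014,0,0,0,0,0,0,0,0,0,0,0,0,0,0,0]' >/dev/null; python3 s.py
python3 -m handwheel '[0,0,0,0,0,0,0,0,0,0,0,0,0,0,0,0,0,0,0,0,0,0,0,0]' 0.3 30 >/dev/null; python3 s.py
python3 -m handwheel '[0,0,0.05,0,0,0,0,0,0.1,0,0,0,0,0,0.2,0,0,0,0,0,0.2,0,0,0]' >/dev/null
python3 -m handwheel '[0,0,0.2,0,0,0,0,0,0.1,0,0,0,0,0,0.05,0,0,0,0,0,0,0,0,0]' >/dev/null; python3 s.py
python3 - <<'E'
from h import *
b,d=imaging.read_camera("side");np.savez("x6.npz",b=b,d=d)
cv2.imwrite("pics/s6.png",cv2.resize(b[80:210,260:410],(680,590),interpolation=cv2.INTER_CUBIC))
E
```

```text
t 18.68 tcp [ 476.3 -382.8   44.6] yang -89.4 z [-0.     0.001 -1.   ] open 0.848 ff 0.0 F [-0.6  0.3 -0.2]
t 19.02 tcp [ 476.5 -383.2   45.3] yang -89.4 z [-0. -0. -1.] open 0.711 ff 32.7 F [-1.3  0.9  3.2]
t 19.68 tcp [ 477.3 -383.9  182.5] yang -89.4 z [ 0.003 -0.003 -1.   ] open 0.706 ff 32.6 F [-0.   0.8 -0.2]
```

View pics/s6.png

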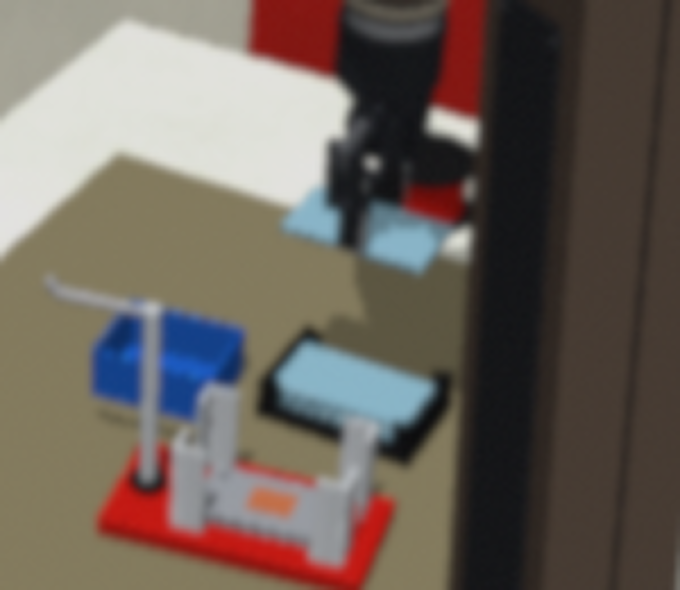

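```bash
python3 - <<'E'
from h import *
a=np.load("x6.npz");P=cloud("side",a["d"]);m=masks(a["b"])["sheet"]&(a["d"]>0)
for lo,hi in((.0,.06),(.1,.3)):
    k=m&(P[...,2]>lo)&(P[...,2]<hi)&(abs(P[...,0]-.475)<.06); print(k.sum(),np.median(P[k],0).round(4),np.percentile(P[k][:,2],[5,95]).round(4))
E
python3 -m handwheel '[-0.013,0.12,0.03,0,0,0.0212,-0.013,0.22,0.03,0,0,0.0212,-0.013,0.25,0,0,0,0.0212,-0.013,0.22,0,0,0,0.0212,-0.013,0.16,0,0,0,0.0212]' >/dev/null
python3 -m handwheel '[0,0.07,0,0,0,0,0,0.02,0,0,0,0,0,0,0,0,0,0,0,0,0,0,0,0,0,0,0,0,0,0]' >/dev/null; python3 s.py
```

```text
371 [ 0.4766 -0.3786  0.0291] [0.0237 0.0332]
220 [ 0.4604 -0.3714  0.1724] [0.1688 0.176 ]
t 20.57 tcp [ 466.8 -225.3  188.7] yang -79.9 z [-0. -0. -1.] open 0.706 ff 32.7 F [-0.5 -0.4 -0.1]
```

```bash
python3 -m handwheel '[0,0.007,-0.12,0,0,0,0,0,-0.18,0,0,0,0,0,-0.2,0,0,0,0,0,-0.18,0,0,0,0,0,-0.12,0,0,0]' >/dev/null
python3 -m handwheel '[0,0,-0.07,0,0,0,0,0,-0.04,0,0,0,0,0,-0.02,0,0,0,0,0,0,0,0,0,0,0,0,0,0,0]' >/dev/null; python3 s.py
python3 -m handwheel '[0,0,-0.007,0,0,0,0,0,-0.005,0,0,0,0,0,0,0,0,0,0,0,0,0,0,0]' >/dev/null; python3 s.py
```

```text
t 21.4 tcp [ 467.6 -223.8   50.6] yang -79.8 z [ 0.002 -0.001 -1.   ] open 0.707 ff 32.7 F [ 0.8  0.2 -1.6]
t 21.73 tcp [ 466.9 -223.1   48.1] yang -79.8 z [ 0.001 -0.001 -1.   ] open 0.705 ff 32.7 F [-0.3 -0.   0.6]
```

```bash
python3 -m handwheel '[0,0,-0.007,0,0,0,0,0,0,0,0,0,0,0,0,0,0,0]' >/dev/null; python3 s.py
python3 -m handwheel '[0,0,-0.006,0,0,0,0,0,0,0,0,0,0,0,0,0,0,0]' >/dev/null; python3 s.py
```

```text
t 21.98 tcp [ 466.6 -222.9   46.5] yang -79.8 z [-0.  0. -1.] open 0.703 ff 32.7 F [-0.6 -0.4 -0.3]
t 22.23 tcp [ 466.6 -222.9   45.6] yang -79.8 z [-0.  0. -1.] open 0.701 ff 32.7 F [ 0.5  0.1 -0.2]
```

```bash
python3 -m handwheel '[0,0,0,0,0,0,0,0,0,0,0,0,0,0,0.1,0,0,0,0,0,0.2,0,0,0,0,0,0.25,0,0,0]' 0.85 60 >/dev/null
python3 -m handwheel '[0,0,0.15,0,0,0,-0.025,0.12,0,0,0,-0.0203,-0.025,0.22,0,0,0,-0.0203,-0.025,0.25,0,0,0,-0.0203,-0.025,0.25,0,0,0,-0.0203]' >/dev/null
python3 -m handwheel '[-0.025,0.25,0,0,0,-0.0203,-0.025,0.25,0,0,0,-0.0203,-0.025,0.25,0,0,0,-0.0203,-0.025,0.22,0,0,0,-0.0203,0,0.12,0,0,0,0]' >/dev/null
python3 -m handwheel '[0,0.05,0,0,0,0,0,0.007,0,0,0,0,0,0,-0.1,0,0,0,0,0,-0.2,0,0,0,0,0,-0.2,0,0,0]' >/dev/null; 
python3 -m handwheel '[0,0,-0.12,0,0,0,0,0,-0.08,0,0,0,0,0,-0.04,0,0,0,0,0,0,0,0,0,0,0,0,0,0,0]' >/dev/null;python3 s.py
python3 - <<'E'
from h import *
b,d=imaging.read_camera("side");P=cloud("side",d)
t,dt=imaging.read_camera("top")
for n,B in(("top",t),("side",b)):
  for c in blobs(masks(B)["copper"],25):
        M=cv2.moments(c); u,v=M["m10"]/M["m00"],M["m01"]/M["m00"]; print(n,ray(n,u,v,.01).round(4))
  for c in blobs(masks(B)["sheet"],100): print(n,"sheet .028",rectw(n,c[:,0],.028),"in carrier .034",rectw(n,c[:,0],.034))
  for c in blobs(masks(B)["grey"]|masks(B)["copper"],700):
    w=rectw(n,c[:,0],.01)
    if w[0][1]<500 and n=="top":print(w)
E
python3 s.py
```

```text
t 24.32 tcp [437.3  74.3  40. ] yang -94.5 z [ 0. -0. -1.] open 0.853 ff 0.0 F [1.2 0.  0.2]
top [0.2423 0.3375 0.01  ]
top [0.3823 0.3404 0.01  ]
top sheet .028 (array([ 469.8, -223.2]), array([ 61.4, 111.7]), 10.5) in carrier .034 (array([ 469.4, -221.9]), array([ 61. , 111.1]), 10.5)
top sheet .028 (array([ 476.9, -382.6]), array([ 62.7, 111.5]), 0.7) in carrier .034 (array([ 476.5, -380.5]), array([ 62.4, 110.9]), 0.7)
(array([ 85.6, 475. ]), array([325.5, 506.9]), -89.2)
(array([382.7, 340.5]), array([ 55.4, 105.6]), -3.6)
(array([698.3, 142.2]), array([ 52.4, 350.9]), 86.3)
(array([440.8,  28.9]), array([1020.6, 1473.1]), -89.9)
(array([993.3,  29.9]), array([  29.8, 1477.4]), -89.4)
side [0.2429 0.3385 0.01  ]
side [0.6461 0.5334 0.01  ]
side [0.3832 0.3408 0.01  ]
side [-0.0761 -1.0259  0.01  ]
side [-0.0881 -1.2166  0.01  ]
side [-0.0125 -1.8605  0.01  ]
side [ 0.2779 -2.0427  0.01  ]
side sheet .028 (array([ 465.6, -220.6]), array([62.3, 63.1]), 21.2) in carrier .034 (array([ 462.6, -214.1]), array([62. , 62.7]), 21.2)
t 24.42 tcp [437.9  74.6  40.8] yang -94.5 z [ 0.002 -0.    -1.   ] open 0.849 ff 0.0 F [0.6 0.3 0.6]
```

```bash
python3 -m handwheel '[-0.005,0,-0.05,0,0,0,0,0,-0.05,0,0,0,0,0,-0.03,0,0,0,0,0,-0.01,0,0,0,0,0,0,0,0,0]' >/dev/null;python3 s.py
python3 -m handwheel '[0,0,0,0,0,0,0,0,0,0,0,0]' >/dev/null;python3 s.py
```

```text
t 24.83 tcp [435.3  75.1  17.9] yang -94.4 z [-0.002  0.    -1.   ] open 0.851 ff 0.0 F [-0.2  0.1 -0.1]
t 25.0 tcp [436.1  75.1  18.8] yang -94.4 z [ 0. -0. -1.] open 0.851 ff 0.0 F [0.1 0.4 0.4]
```

```bash
python3 -m handwheel '[0,0,0,0,0,0,0,0,0,0,0,0,0,0,0,0,0,0,0,0,0,0,0,0]' 0.2 60 >/dev/null; python3 s.py
python3 -m handwheel '[0,0,0.06,0,0,0,0,0,0.13,0,0,0,0,0,0.2,0,0,0,0,0,0.22,0,0,0,0,0,0.18,0,0,0]' >/dev/null
python3 -m handwheel '[0,0,0.1,0,0,0,0.025,-0.12,0.05,0,0,0.0203,0.025,-0.22,0,0,0,0.0203,0.025,-0.25,0,0,0,0.0203,0.025,-0.25,0,0,0,0.0203]' >/dev/null
python3 -m handwheel '[0.025,-0.25,0,0,0,0.0203,0.025,-0.25,0,0,0,0.0203,0.025,-0.25,0,0,0,0.0203,0.025,-0.2,0,0,0,0.0203,0,-0.12,0,0,0,0]' >/dev/null
python3 -m handwheel '[0,-0.06,0,0,0,0,0,-0.015,0,0,0,0,0,0,0,0,0,0,0,0,0,0,0,0,0,0,0,0,0,0]' >/dev/null; python3 s.py
python3 -m handwheel '[0,0,0,0,0,0,0,0,0,0,0,0]' >/dev/null; python3 s.py
```

```text
t 25.33 tcp [436.7  75.   19.5] yang -94.4 z [ 0.001 -0.    -1.   ] open 0.63 ff 63.6 F [-0.6  0.5  5.2]
t 27.0 tcp [ 465.8 -221.3  159.5] yang -79.7 z [-0.001  0.001 -1.   ] open 0.629 ff 63.6 F [-0.   0.3 -1.1]
t 27.17 tcp [ 466.  -221.8  159.7] yang -79.8 z [ 0.  0. -1.] open 0.63 ff 63.6 F [ 0.1  0.7 -2.1]
```

```bash
python3 -m handwheel '[0.003,-0.009,-0.1,0,0,0,0,0,-0.16,0,0,0,0,0,-0.16,0,0,0,0,0,-0.12,0,0,0,0,0,-0.07,0,0,0]' >/dev/null
python3 -m handwheel '[0,0,-0.04,0,0,0,0,0,-0.03,0,0,0,0,0,-0.018,0,0,0,0,0,0,0,0,0,0,0,0,0,0,0]' >/dev/null; python3 s.py
python3 -m handwheel '[0,0,0,0,0,0,0,0,0,0,0,0]' >/dev/null; python3 s.py
```

```text
t 28.0 tcp [ 467.  -224.5   55.9] yang -79.8 z [ 0.001 -0.001 -1.   ] open 0.63 ff 63.5 F [ 0.5 -0.3 -0.8]
t 28.17 tcp [ 466.9 -224.4   55.8] yang -79.8 z [ 0.001 -0.001 -1.   ] open 0.629 ff 63.5 F [ 0.6 -0.1 -1.9]
```

```bash
python3 -m handwheel '[0,0,-0.007,0,0,0,0,0,0,0,0,0,0,0,0,0,0,0]' >/dev/null; python3 s.py
```

```text
t 28.42 tcp [ 466.4 -224.1   54. ] yang -79.8 z [ 0. -0. -1.] open 0.628 ff 63.5 F [-0.3  1.2 -0.9]
```

```bash
python3 -m handwheel '[0,0,-0.004,0,0,0,0,0,0,0,0,0]' >/dev/null; python3 s.py
python3 -m handwheel '[0,0,0,0,0,0,0,0,0,0,0,0,0,0,0.1,0,0,0,0,0,0.2,0,0,0,0,0,0.18,0,0,0]' 0.85 30 >/dev/null
python3 -m handwheel '[0.014,-0.12,0.05,0,0,-0.0212,0.014,-0.22,0,0,0,-0.0212,0.014,-0.25,0,0,0,-0.0212,0.014,-0.22,0,0,0,-0.0212,0.014,-0.15,0,0,0,-0.0212]' >/dev/null
python3 -m handwheel '[0,-0.07,0,0,0,0,0,-0.025,0,0,0,0,0,0,0,0,0,0,0,0,0,0,0,0,0,0,0,0,0,0]' >/dev/null; python3 s.py
```

```text
t 28.58 tcp [ 466.5 -224.1   53.6] yang -79.8 z [-0. -0. -1.] open 0.63 ff 63.7 F [-0.7  0.7  0.1]
t 29.83 tcp [ 476.9 -380.7  132.5] yang -89.3 z [-0.001  0.001 -1.   ] open 0.847 ff 0.0 F [-0.5  0.5 -0.3]
```

```bash
python3 -m handwheel '[0,-0.009,-0.1,0,0,0,0,0,-0.15,0,0,0,0,0,-0.15,0,0,0,0,0,-0.1,0,0,0,0,0,-0.06,0,0,0]' >/dev/null
python3 -m handwheel '[0,0,-0.04,0,0,0,0,0,-0.015,0,0,0,0,0,0,0,0,0,0,0,0,0,0,0,0,0,0,0,0,0]' >/dev/null; python3 s.py
python3 -m handwheel '[0,0,0,0,0,0,0,0,0,0,0,0,0,0,0,0,0,0]' >/dev/null; python3 s.py
```

```text
t 30.67 tcp [ 477.6 -384.3   41.9] yang -89.4 z [ 0.002 -0.002 -1.   ] open 0.849 ff 0.0 F [-0.5  0.3 -0.6]
t 30.92 tcp [ 477.1 -383.9   41.1] yang -89.4 z [ 0.001 -0.001 -1.   ] open 0.851 ff 0.0 F [-0.2  0.7  0.2]
```

```bash
python3 -m handwheel '[0,0.006,-0.007,0,0,0,0,0,0,0,0,0,0,0,0,0,0,0]' >/dev/null; python3 s.py
python3 -m handwheel '[0,0,0,0,0,0,0,0,0,0,0,0,0,0,0,0,0,0,0,0,0,0,0,0]' 0.3 30 >/dev/null; python3 s.py
python3 -m handwheel '[0,0,0.05,0,0,0,0,0,0.1,0,0,0,0,0,0.2,0,0,0,0,0,0.2,0,0,0]' >/dev/null
python3 -m handwheel '[0,0,0.1,0,0,0,0,0,0.05,0,0,0,0,0,0,0,0,0,0,0,0,0,0,0]' >/dev/null; python3 s.py
python3 - <<'E'
from h import *
b,d=imaging.read_camera("side");np.savez("x7.npz",b=b,d=d);P=cloud("side",d);m=masks(b)["sheet"]&(d>0)
for lo,hi in((.0,.06),(.07,.3)):
    k=m&(P[...,2]>lo)&(P[...,2]<hi)&(abs(P[...,0]-.475)<.06)&(P[...,1]<-.3); print(k.sum(),np.median(P[k],0).round(4),np.percentile(P[k][:,2],[5,95]).round(4))
E
```

```text
t 31.17 tcp [ 476.8 -382.6   39.4] yang -89.4 z [-0.  0. -1.] open 0.848 ff 0.0 F [-0.5  0.2 -0.9]
t 31.5 tcp [ 477.1 -383.    40. ] yang -89.4 z [ 0.    -0.001 -1.   ] open 0.708 ff 32.4 F [-0.2 -0.2  2.9]
t 32.17 tcp [ 476.6 -382.4  143.9] yang -89.4 z [-0.001  0.001 -1.   ] open 0.705 ff 32.6 F [-0.2 -0.1  0.6]
307 [ 0.4776 -0.3779  0.0231] [0.0188 0.0272]
231 [ 0.4603 -0.3718  0.133 ] [0.1289 0.1366]
```

```bash
python3 -m handwheel '[-0.015,0.12,0,0,0,0.0212,-0.015,0.22,0,0,0,0.0212,-0.015,0.25,0,0,0,0.0212,-0.015,0.22,0,0,0,0.0212,-0.015,0.16,0,0,0,0.0212]' >/dev/null
python3 -m handwheel '[0,0.07,0,0,0,0,0,0.02,0,0,0,0,0,0,0,0,0,0,0,0,0,0,0,0,0,0,0,0,0,0]' >/dev/null; python3 s.py
python3 -m handwheel '[0,0,-0.1,0,0,0,0,0,-0.15,0,0,0,0,0,-0.12,0,0,0,0,0,-0.08,0,0,0,0,0,-0.04,0,0,0]' >/dev/null
python3 -m handwheel '[0,0,-0.03,0,0,0,0,0,-0.015,0,0,0,0,0,0,0,0,0,0,0,0,0,0,0,0,0,0,0,0,0]' >/dev/null; python3 s.py
python3 -m handwheel '[0,0,0,0,0,0,0,0,0,0,0,0]' >/dev/null; python3 s.py
```

```text
t 33.05 tcp [ 465.9 -225.1  144.5] yang -79.9 z [ 0. -0. -1.] open 0.703 ff 32.6 F [ 0.1  0.8 -0. ]
t 33.88 tcp [ 466.3 -224.2   65.2] yang -79.8 z [ 0.001 -0.001 -1.   ] open 0.699 ff 32.6 F [-0.4 -0.1  0.5]
t 34.05 tcp [ 466.  -223.9   64.9] yang -79.8 z [ 0.001 -0.001 -1.   ] open 0.701 ff 32.6 F [ 0.3  1.  -0.7]
```

```bash
python3 -m handwheel '[0,0,-0.013,0,0,0,0,0,0,0,0,0,0,0,0,0,0,0]' >/dev/null; python3 s.py
python3 -m handwheel '[0,0,0,0,0,0,0,0,0,0,0,0,0,0,0.1,0,0,0,0,0,0.2,0,0,0,0,0,0.2,0,0,0]' 0.85 60 >/dev/null
python3 -m handwheel '[0,0.12,0.07,0,0,-0.01,0,0.22,0,0,0,-0.01,0,0.25,0,0,0,-0.01,0,0.25,0,0,0,-0.01,0,0.25,0,0,0,-0.01]' >/dev/null
python3 -m handwheel '[0,0.25,0,0,0,-0.01,0,0.25,0,0,0,-0.01,0,0.25,0,0,0,-0.01,0,0.25,0,0,0,-0.01,-0.05,0.25,0,0,0,-0.01]' >/dev/null
python3 -m handwheel '[-0.08,0.25,0,0,0,-0.01,-0.09,0.25,0,0,0,-0.01,-0.09,0.25,0,0,0,-0.01,-0.09,0.24,0,0,0,-0.01,-0.08,0.2,0,0,0,-0.013]' >/dev/null
python3 -m handwheel '[-0.05,0.15,0,0,0,0,-0.026,0.06,0,0,0,0,0,0.02,0,0,0,0,0,0,0,0,0,0,0,0,0,0,0,0]' >/dev/null; python3 s.py
python3 - <<'E'
from h import *
b,d=imaging.read_camera("side")
t,dt=imaging.read_camera("top")
for n,B in(("top",t),("side",b)):
  for c in blobs(masks(B)["copper"],25):
        M=cv2.moments(c); u,v=M["m10"]/M["m00"],M["m01"]/M["m00"]; print(n,ray(n,u,v,.01).round(4))
  for c in blobs(masks(B)["sheet"],100): print(n,"sheet .022",rectw(n,c[:,0],.022),"in carrier .050",rectw(n,c[:,0],.05))
E
```

```text
t 34.3 tcp [ 465.5 -223.7   62.2] yang -79.8 z [-0.  0. -1.] open 0.702 ff 32.6 F [-0.2 -0.2 -0.5]
t 36.38 tcp [382.7 339.4 147.7] yang -93.6 z [-0.    -0.001 -1.   ] open 0.851 ff 0.0 F [-0.2 -0.7  0.4]
top [0.2422 0.3376 0.01  ]
top sheet .022 (array([ 469.4, -226.9]), array([ 66.1, 114.1]), 10.4) in carrier .050 (array([ 467.6, -220.8]), array([ 64.3, 111.1]), 10.4)
top sheet .022 (array([ 476.9, -382.7]), array([ 62.2, 112.1]), 1.6) in carrier .050 (array([ 474.9, -372.6]), array([ 60.6, 109.2]), 1.6)
side [0.243  0.3384 0.01  ]
side [0.3833 0.3407 0.01  ]
side [ 0.2283 -1.9983  0.01  ]
```

```bash
python3 -m handwheel '[0,0.008,-0.1,0,0,0,0,0,-0.18,0,0,0,0,0,-0.18,0,0,0,0,0,-0.15,0,0,0,0,0,-0.1,0,0,0]' >/dev/null
python3 -m handwheel '[0,0,-0.07,0,0,0,0,0,-0.04,0,0,0,0,0,-0.02,0,0,0,0,0,0,0,0,0,0,0,0,0,0,0]' >/dev/null; python3 s.py
python3 -m handwheel '[0,0,0,0,0,0,0,0,0,0,0,0,0,0,0,0,0,0]' >/dev/null; python3 s.py
```

```text
t 37.32 tcp [383.1 341.7  22.7] yang -93.6 z [ 0.001  0.001 -1.   ] open 0.851 ff 0.0 F [-1.  -0.7 -0.2]
t 37.57 tcp [382.7 341.8  22.6] yang -93.6 z [ 0.001  0.001 -1.   ] open 0.852 ff 0.0 F [ 0.5  0.3 -0.2]
```

```bash
python3 -m handwheel '[0,-0.005,-0.019,0,0,0,0,0,0,0,0,0,0,0,0,0,0,0]' >/dev/null; python3 s.py
python3 -m handwheel '[0,0,0,0,0,0,0,0,0,0,0,0,0,0,0,0,0,0,0,0,0,0,0,0]' 0.2 60 >/dev/null; python3 s.py
python3 -m handwheel '[0,0,0.06,0,0,0,0,0,0.13,0,0,0,0,0,0.2,0,0,0,0,0,0.22,0,0,0,0,0,0.18,0,0,0]' >/dev/null
python3 -m handwheel '[0.03,-0.12,0.12,0,0,0.01,0.07,-0.22,0.07,0,0,0.01,0.09,-0.25,0,0,0,0.01,0.09,-0.25,0,0,0,0.01,0.09,-0.25,0,0,0,0.01]' >/dev/null
python3 -m handwheel '[0.09,-0.25,0,0,0,0.01,0.06,-0.25,0,0,0,0.01,0.036,-0.25,0,0,0,0.01,0,-0.25,0,0,0,0.01,0,-0.25,0,0,0,0.01]' >/dev/null
python3 -m handwheel '[0,-0.25,0,0,0,0.01,0,-0.25,0,0,0,0.01,0,-0.25,0,0,0,0.01,0,-0.25,0,0,0,0.01,0,-0.2,0,0,0,0.013]' >/dev/null
python3 -m handwheel '[0,-0.14,0,0,0,0,0,-0.06,0,0,0,0,0,-0.02,0,0,0,0,0,0,0,0,0,0,0,0,0,0,0,0]' >/dev/null
python3 -m handwheel '[0,0,0,0,0,0,0,0,0,0,0,0]' >/dev/null; python3 s.py
```

```text
t 37.82 tcp [382.  340.6  18.8] yang -93.6 z [-0. -0. -1.] open 0.848 ff 0.0 F [-0.7  0.  -0. ]
t 38.15 tcp [382.7 341.   19.6] yang -93.6 z [ 0.001  0.001 -1.   ] open 0.631 ff 63.7 F [-0.9  0.7  3.7]
t 40.4 tcp [ 465.7 -222.   165.9] yang -79.7 z [-0.  0. -1.] open 0.625 ff 63.7 F [ 0.  -0.9 -1.9]
```

```bash
python3 -m handwheel '[0.004,-0.006,-0.1,0,0,0,0,0,-0.16,0,0,0,0,0,-0.15,0,0,0,0,0,-0.1,0,0,0,0,0,-0.06,0,0,0]' >/dev/null
python3 -m handwheel '[0,0,-0.04,0,0,0,0,0,-0.02,0,0,0,0,0,0,0,0,0,0,0,0,0,0,0,0,0,0,0,0,0]' >/dev/null; python3 s.py
python3 -m handwheel '[0,0,0,0,0,0,0,0,0,0,0,0,0,0,0,0,0,0]' >/dev/null; python3 s.py
```

```text
t 41.23 tcp [ 467.  -224.7   72.7] yang -79.8 z [ 0.002 -0.001 -1.   ] open 0.627 ff 63.7 F [ 0.4 -0.4 -1.9]
t 41.48 tcp [ 466.4 -224.4   72. ] yang -79.8 z [ 0.001 -0.001 -1.   ] open 0.627 ff 63.7 F [-1.1  0.8 -1.5]
```

```bash
python3 -m handwheel '[0,0,-0.007,0,0,0,0,0,0,0,0,0,0,0,0,0,0,0]' >/dev/null; python3 s.py
```

```text
t 41.73 tcp [ 466.2 -224.2   70.4] yang -79.8 z [-0.  0. -1.] open 0.629 ff 63.7 F [-0.   0.  -2.4]
```

```bash
python3 -m handwheel '[0,0,-0.006,0,0,0,0,0,0,0,0,0]' >/dev/null; python3 s.py
python3 -m handwheel '[0,0,0,0,0,0,0,0,0,0,0,0,0,0,0.1,0,0,0,0,0,0.18,0,0,0,0,0,0.12,0,0,0]' 0.85 30 >/dev/null
python3 -m handwheel '[0.014,-0.12,0.04,0,0,-0.0212,0.014,-0.22,0,0,0,-0.0212,0.014,-0.25,0,0,0,-0.0212,0.014,-0.22,0,0,0,-0.0212,0.014,-0.15,0,0,0,-0.0212]' >/dev/null
python3 -m handwheel '[0,-0.07,0,0,0,0,0,-0.025,0,0,0,0,0,0,0,0,0,0,0,0,0,0,0,0,0,0,0,0,0,0]' >/dev/null; python3 s.py
python3 - <<'E'
from h import *
t,d=imaging.read_camera("top"); P=cloud("top",d)
for c in blobs(masks(t)["copper"],25):
        M=cv2.moments(c); u,v=M["m10"]/M["m00"],M["m01"]/M["m00"]; print(ray("top",u,v,.06).round(4))
E
```

```text
t 41.9 tcp [ 466.3 -224.3   69.6] yang -79.8 z [ 0. -0. -1.] open 0.63 ff 63.7 F [ 0.3 -0.8 -1.5]
t 43.15 tcp [ 476.7 -380.8  135.3] yang -89.3 z [-0.001  0.001 -1.   ] open 0.854 ff 0.0 F [-0.7  0.2 -0.5]
[0.2494 0.3225 0.06  ]
[ 0.4673 -0.2241  0.06  ]
```

```bash
python3 -m handwheel '[0,-0.005,-0.1,0,0,0,0,0,-0.16,0,0,0,0,0,-0.16,0,0,0,0,0,-0.12,0,0,0,0,0,-0.07,0,0,0]' >/dev/null
python3 -m handwheel '[0,0,-0.04,0,0,0,0,0,-0.02,0,0,0,0,0,0,0,0,0,0,0,0,0,0,0,0,0,0,0,0,0]' >/dev/null; python3 s.py
python3 -m handwheel '[0,0,0,0,0,0,0,0,0,0,0,0,0,0,0,0,0,0]' >/dev/null; python3 s.py
```

```text
t 44.03 tcp [ 477.5 -383.9   36.5] yang -89.4 z [ 0.002 -0.002 -1.   ] open 0.846 ff 0.0 F [ 0.9 -0.3 -0.2]
t 44.28 tcp [ 477.  -383.5   35.6] yang -89.4 z [ 0.001 -0.001 -1.   ] open 0.851 ff 0.0 F [-0.7  0.3  0. ]
```

```bash
python3 -m handwheel '[0,0.005,-0.01,0,0,0,0,0,0,0,0,0,0,0,0,0,0,0]' >/dev/null; python3 s.py
python3 -m handwheel '[0,0,0,0,0,0,0,0,0,0,0,0,0,0,0,0,0,0,0,0,0,0,0,0]' 0.3 30 >/dev/null; python3 s.py
python3 -m handwheel '[0,0,0.05,0,0,0,0,0,0.1,0,0,0,0,0,0.2,0,0,0,0,0,0.22,0,0,0]' >/dev/null
python3 -m handwheel '[0,0,0.15,0,0,0,0,0,0.06,0,0,0,0,0,0,0,0,0,0,0,0,0,0,0]' >/dev/null; python3 s.py
python3 - <<'E'
from h import *
b,d=imaging.read_camera("side");np.savez("x8.npz",b=b,d=d);P=cloud("side",d);m=masks(b)["sheet"]&(d>0)
for lo,hi in((.0,.06),(.07,.3)):
    k=m&(P[...,2]>lo)&(P[...,2]<hi)&(abs(P[...,0]-.475)<.06)&(P[...,1]<-.3); print(k.sum(),np.median(P[k],0).round(4),np.percentile(P[k][:,2],[5,95]).round(4))
E
```

```text
t 44.53 tcp [ 476.6 -382.3   33.3] yang -89.4 z [-0.  0. -1.] open 0.845 ff 0.0 F [-0.6 -0.3 -1.1]
t 44.87 tcp [ 477.  -382.7   34. ] yang -89.4 z [ 0.001 -0.    -1.   ] open 0.706 ff 32.5 F [0.1 0.6 2.4]
t 45.53 tcp [ 476.4 -382.1  149.9] yang -89.4 z [-0.  0. -1.] open 0.7 ff 32.6 F [-0.4  0.5 -2.1]
282 [ 0.4814 -0.3811  0.0175] [0.0133 0.0216]
225 [ 0.4573 -0.3713  0.1393] [0.1349 0.1429]
```

```bash
python3 -m handwheel '[-0.015,0.12,0,0,0,0.0212,-0.015,0.22,0,0,0,0.0212,-0.015,0.25,0,0,0,0.0212,-0.015,0.22,0,0,0,0.0212,-0.015,0.16,0,0,0,0.0212]' >/dev/null
python3 -m handwheel '[0,0.07,0,0,0,0,0,0.015,0,0,0,0,0,0,0,0,0,0,0,0,0,0,0,0,0,0,0,0,0,0]' >/dev/null; python3 s.py
python3 -m handwheel '[0,0,-0.08,0,0,0,0,0,-0.13,0,0,0,0,0,-0.11,0,0,0,0,0,-0.07,0,0,0,0,0,-0.04,0,0,0]' >/dev/null
python3 -m handwheel '[0,0,-0.03,0,0,0,0,0,-0.01,0,0,0,0,0,0,0,0,0,0,0,0,0,0,0,0,0,0,0,0,0]' >/dev/null
python3 -m handwheel '[0,0,0,0,0,0,0,0,0,0,0,0]' >/dev/null; python3 s.py
```

```text
t 46.42 tcp [ 465.7 -225.5  150.5] yang -79.9 z [ 0. -0. -1.] open 0.705 ff 32.6 F [-0.7  0.1 -0.9]
t 47.42 tcp [ 465.8 -224.4   80.6] yang -79.8 z [ 0.001 -0.001 -1.   ] open 0.705 ff 32.6 F [ 0.2 -0.1  0.2]
```

```bash
python3 -m handwheel '[0,0,-0.012,0,0,0,0,0,0,0,0,0,0,0,0,0,0,0]' >/dev/null; python3 s.py
python3 -m handwheel '[0,0,0,0,0,0,0,0,0,0,0,0,0,0,0.1,0,0,0,0,0,0.2,0,0,0,0,0,0.25,0,0,0]' 0.85 60 >/dev/null
python3 -m handwheel '[0,0,0.25,0,0,0,0,0,0.25,0,0,0,0,0,0.25,0,0,0,0,0,0.18,0,0,0]' 0.45 >/dev/null
python3 -m handwheel '[0.0878,0.1936,0,0,0,0.0702,0.0878,0.1936,0,0,0,0.0702,0.0878,0.1936,0,0,0,0.0702,0.0878,0.1936,0,0,0,0.0702,0.0878,0.1936,0,0,0,0.0702]' >/dev/null
python3 -m handwheel '[0.0878,0.1936,0,0,0,0.0702,0.0878,0.1936,0,0,0,0.0702,0.0878,0.1936,0,0,0,0.0702,0.0878,0.1936,0,0,0,0.0702,0.0878,0.1936,0,0,0,0.0702]' >/dev/null
python3 -m handwheel '[0.0878,0.1936,0,0,0,0.0702,0.0878,0.1936,0,0,0,0.0702,0,0,0,0,0,0,0,0,0,0,0,0,0,0,0,0,0,0]' >/dev/null
python3 -m handwheel '[0,0,0,0,0,0,0,0,0,0,0,0]' >/dev/null; python3 s.py
python3 - <<'E'
from h import *
t,d=imaging.read_camera("top"); b,_=imaging.read_camera("side"); P=cloud("top",d)
for c in blobs(masks(t)["sheet"],100): 
    print("carrier .066",rectw("top",c[:,0],.066),"rack .016",rectw("top",c[:,0],.016))
k=masks(t)["sheet"]&(abs(P[...,1]+.223)<.05); print("z",np.median(P[k],0))
cv2.imwrite("pics/t9.png",np.hstack([cv2.resize(b[90:230,230:370],(400,400),interpolation=cv2.INTER_CUBIC),cv2.resize(t[130:250,335:455],(400,400),interpolation=cv2.INTER_CUBIC)]))
E
```

```text
t 47.67 tcp [ 465.4 -224.1   78.1] yang -79.8 z [-0.  0. -1.] open 0.703 ff 32.6 F [ 0.5 -0.3 -0.7]
t 49.83 tcp [623.3 123.2 300.3] yang -4.1 z [-0. -0. -1.] open 0.45 ff 0.0 F [-0.3  0.2  1. ]
carrier .066 (array([ 472.9, -365.4]), array([ 58.6, 105.1]), 0.7) rack .016 (array([ 476.5, -383.3]), array([ 61.4, 110.2]), 0.7)
carrier .066 (array([ 465.6, -220.2]), array([ 68.3, 111.5]), 10.3) rack .016 (array([ 468.8, -231.2]), array([ 71.6, 116.9]), 10.3)
z [ 0.46540825 -0.22239494  0.06462059]
```

View pics/t9.png

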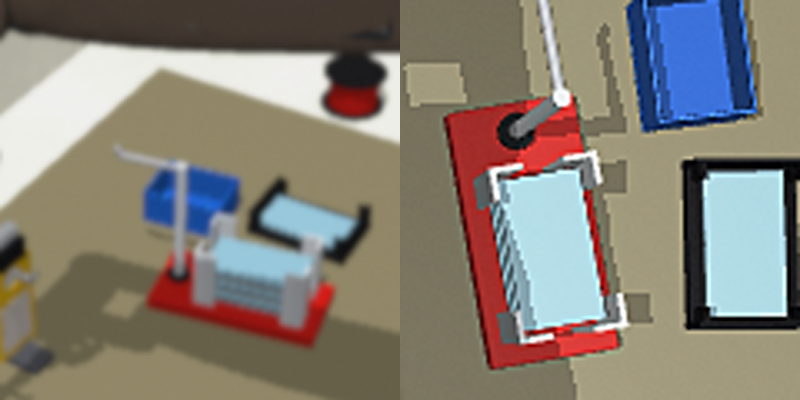

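Both views show the stack square between the angles, at full height, with the spare sheet in the rack. Now I'll move the red tag.

```bash
python3 -m handwheel '[0,0.005,-0.1,0,0,0,0,0,-0.18,0,0,0,0,0,-0.16,0,0,0,0,0,-0.1,0,0,0,0,0,-0.05,0,0,0]' >/dev/null
python3 -m handwheel '[0,0,-0.03,0,0,0,0,0,-0.011,0,0,0,0,0,0,0,0,0,0,0,0,0,0,0,0,0,0,0,0,0]' >/dev/null; python3 s.py
python3 -m handwheel '[0,0,0,0,0,0,0,0,0,0,0,0,0,0,0,0,0,0,0,0,0,0,0,0,0,0,0,0,0,0]' 0 60 >/dev/null; python3 s.py
```

```text
t 50.77 tcp [624.3 125.  207.2] yang -4.0 z [ 0.003  0.    -1.   ] open 0.449 ff 0.0 F [ 0.6 -0.3 -0.5]
t 51.18 tcp [624.  125.1 206.4] yang -4.0 z [ 0.002  0.    -1.   ] open 0.095 ff 61.3 F [-0.1 -0.1  2.5]
```

```bash
python3 -m handwheel '[0,0,0.03,0,0,0,0,0,0.03,0,0,0,0,0,0.027,0,0,0,0,0,0,0,0,0,0,0,0,0,0,0]' >/dev/null; python3 s.py
python3 -m handwheel '[-0.05,0.0035,0,0,0,0,-0.1,0.007,0,0,0,0,-0.1,0.007,0,0,0,0,-0.1,0.007,0,0,0,0,-0.1,0.007,0,0,0,0]' >/dev/null; python3 s.py
python3 -m handwheel '[-0.07,0.004,0,0,0,0,0,0,0.1,0,0,0,0,0,0.2,0,0,0,0,0,0.25,0,0,0,0,0,0.25,0,0,0]' >/dev/null
python3 -m handwheel '[0,0,0.13,0,0,0,0,0,0.03,0,0,0,0,0,0,0,0,0]' >/dev/null; python3 s.py
python3 - <<'E'
from h import *
b,d=imaging.read_camera("side"); P=cloud("side",d)
for k in("green","yellow","red"):
    m=masks(b)[k]&(d>0)&(P[...,2]>.05)&(P[...,0]>.5); print(k,m.sum(),np.percentile(P[m],[3,50,97],axis=0).round(3).tolist() if m.any() else "")
E
```

```text
t 51.6 tcp [623.7 125.1 219.1] yang -4.0 z [ 0.001  0.    -1.   ] open 0.093 ff 60.9 F [-0.5  0.9 -0.1]
t 52.02 tcp [554.5 129.8 218. ] yang -4.0 z [-0.001 -0.    -1.   ] open 0.1 ff 60.9 F [ 0.7  0.2 -1.2]
t 52.68 tcp [545.8 130.4 364.4] yang -4.0 z [ 0.004  0.    -1.   ] open 0.098 ff 61.0 F [-0.6 -0.9 -0.9]
green 132 [[0.62, 0.19, 0.084], [0.624, 0.232, 0.151], [0.628, 0.245, 0.181]]
yellow 30 [[0.617, 0.059, 0.07], [0.62, 0.063, 0.088], [0.626, 0.066, 0.113]]
red 1641 [[0.503, -1.949, 0.051], [0.572, 0.105, 0.08], [0.894, 0.687, 0.313]]
```

```bash
python3 -m handwheel '[0.05,-0.12,0,0,0,0.0159,0.0881,-0.2103,0,0,0,0.0159,0.0881,-0.2103,0,0,0,0.0159,0.0881,-0.2103,0,0,0,0.0159,0.0881,-0.2103,0,0,0,0.0159]' >/dev/null
python3 -m handwheel '[0.0881,-0.2103,0,0,0,0.0159,0.0881,-0.2103,0,0,0,0.0159,0.0881,-0.2103,0,0,0,0.0159,0.0881,-0.2103,0,0,0,0.0159,0.0881,-0.2103,0,0,0,0.0159]' >/dev/null
python3 -m handwheel '[0.038,-0.09,0,0,0,0,0,0,0,0,0,0,0,0,0,0,0,0,0,0,0,0,0,0,0,0,0,0,0,0]' >/dev/null; python3 s.py
python3 -m handwheel '[0,0,-0.12,0,0,0,0,0,-0.2,0,0,0,0,0,-0.2,0,0,0,0,0,-0.18,0,0,0,0,0,-0.12,0,0,0]' >/dev/null
python3 -m handwheel '[0,0,-0.08,0,0,0,0,0,-0.04,0,0,0,0,0,0,0,0,0,0,0,0,0,0,0,0,0,0,0,0,0]' >/dev/null
python3 -m handwheel '[0,0,0,0,0,0,0,0,0,0,0,0,0,0,0,0,0,0,0,0,0,0,0,0]' >/dev/null; python3 s.py
```

```text
t 53.98 tcp [ 677.3 -183.3  362.1] yang 10.4 z [-0.001  0.001 -1.   ] open 0.096 ff 60.9 F [ 0.2 -0.6 -1.2]
t 55.15 tcp [ 677.8 -185.2  222.2] yang 10.3 z [ 0.001 -0.    -1.   ] open 0.096 ff 60.9 F [ 0.5  0.1 -1.3]
```

```bash
python3 -m handwheel '[0,0,-0.018,0,0,0,0,0,0,0,0,0,-0.06,-0.011,0,0,0,0,-0.0984,-0.0177,0,0,0,0]' >/dev/null; python3 s.py
python3 -m handwheel '[-0.0984,-0.0177,0,0,0,0,-0.0984,-0.0177,0,0,0,0,-0.09,-0.016,0,0,0,0,-0.045,-0.008,0,0,0,0,0,0,0,0,0,0]' >/dev/null; python3 s.py
python3 -m handwheel '[0,0,0,0,0,0,0,0,0,0,0,0]' >/dev/null; python3 s.py
python3 - <<'E'
from h import *
b,d=imaging.read_camera("side"); t,_=imaging.read_camera("top")
cv2.imwrite("pics/s10.png",np.hstack([cv2.resize(b[90:210,230:350],(400,400),interpolation=cv2.INTER_CUBIC),cv2.resize(t[90:210,310:430],(400,400),interpolation=cv2.INTER_CUBIC)]))
E
```

```text
t 55.48 tcp [ 653.9 -189.2  218.5] yang 10.3 z [-0.  0. -1.] open 0.096 ff 60.9 F [-0.8  0.3 -1. ]
t 55.9 tcp [ 602.8 -198.5  218.9] yang 10.2 z [-0.001  0.    -1.   ] open 0.094 ff 60.9 F [0.4 0.7 0.3]
t 56.07 tcp [ 604.6 -198.3  219.2] yang 10.3 z [ 0.001 -0.    -1.   ] open 0.096 ff 60.9 F [ 0.9 -1.6  1. ]
```

View pics/s10.png

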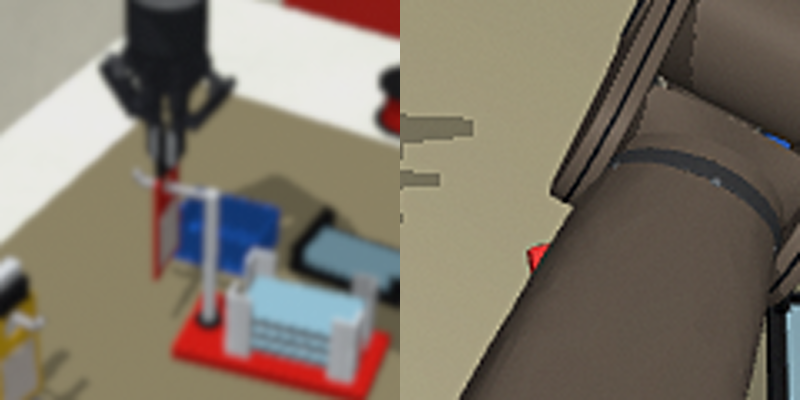

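Side crop: the peg runs through the red tag's hole at (160,180). Now I'll lower it and release.

```bash
python3 -m handwheel '[0,0,-0.03,0,0,0,0,0,-0.03,0,0,0,0,0,-0.02,0,0,0,0,0,0,0,0,0,0,0,0,0,0,0]' >/dev/null; python3 s.py
python3 -m handwheel '[0,0,-0.005,0,0,0,0,0,0,0,0,0]' >/dev/null; python3 s.py
python3 -m handwheel '[0,0,0,0,0,0,0,0,0,0,0,0,0,0,0,0,0,0,0,0,0,0,0,0,0,0,0,0,0,0]' 0.35 >/dev/null; python3 s.py
python3 -m handwheel '[0,0,0.06,0,0,0,0,0,0.12,0,0,0,0,0,0.2,0,0,0,0,0,0.25,0,0,0,0,0,0.25,0,0,0]' >/dev/null
python3 -m handwheel '[-0.15,-0.2,0.2,0,0,0,-0.15,-0.2,0.1,0,0,0,-0.15,-0.2,0,0,0,0,-0.15,-0.2,0,0,0,0,-0.15,-0.2,0,0,0,0]' >/dev/null
python3 -m handwheel '[0,-0.2,0,0,0,0,0,-0.2,0,0,0,0,0,-0.2,0,0,0,0,0,0,0,0,0,0,0,0,0,0,0,0]' >/dev/null; python3 s.py
python3 - <<'E'
from h import *
b,d=imaging.read_camera("side"); t,dt=imaging.read_camera("top"); P=cloud("top",dt)
dark=t.max(2)<75
for nm,x,y in(("red",.605,-.197),("yellow",.616,.036),("green",.624,.213)):
    m=dark&(P[...,2]>.19)&(P[...,2]<.21)&(np.hypot(P[...,0]-x,P[...,1]-y)<.045); v,u=np.nonzero(m); print(nm,len(v),rectw("top",np.stack([u,v],1),.202) if len(v)>4 else "",np.percentile(P[m][:,2],90).round(4) if len(v) else "")
cv2.imwrite("pics/s11.png",cv2.resize(b[90:300,110:390],(800,600),interpolation=cv2.INTER_CUBIC))
cv2.imwrite("pics/t11.png",cv2.resize(t,(784,588)))
E
```

```text
t 56.58 tcp [ 604.1 -198.1  206.5] yang 10.3 z [-0.  0. -1.] open 0.097 ff 61.0 F [-0.7  0.   0.2]
t 56.75 tcp [ 604.2 -198.2  206.4] yang 10.3 z [-0.  0. -1.] open 0.1 ff 61.3 F [-0.4  1.2  2.3]
t 57.17 tcp [ 604.1 -198.3  206.1] yang 10.3 z [-0. -0. -1.] open 0.353 ff 0.0 F [-0.2 -0.5  1.1]
t 58.42 tcp [ 494.  -435.6  379.1] yang 10.2 z [-0.     0.001 -1.   ] open 0.352 ff 0.0 F [ 0.2 -0.5 -0.3]
red 105 (array([ 602.8, -197.1]), array([11.3, 45.4]), -80.5) 0.2025
yellow 111 (array([617. ,  34.2]), array([11.9, 41.6]), 86.5) 0.2021
green 106 (array([622.2, 211.1]), array([11.7, 43.7]), 86.5) 0.2026
```

View pics/s11.png

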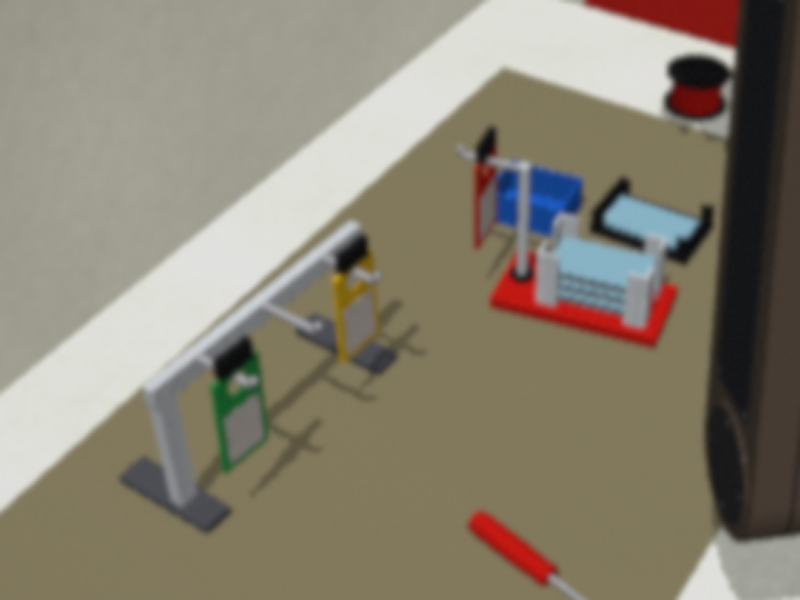

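View pics/t11.png

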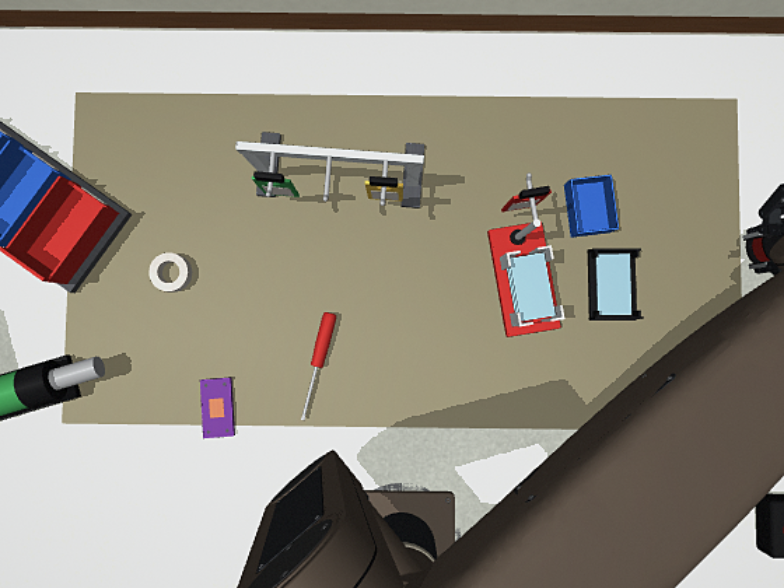

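Everything is in place: green hangs on peg 2 at (272,180), red on the carrier's peg at (527,197), and the stack is complete with the spare sheet in the rack. Handing in.

```bash
python3 -m handwheel '[0,0,0,0,0,0,0,0,0,0,0,0,0,0,0,0,0,0,0,0,0,0,0,0,0,0,0,0,0,0]' >/dev/null; python3 -c "
from plant import ctrl; print(ctrl.sign_off())"
```

```text
the job is handed in; nothing more can be done
None
```

The job is handed in after about 59 s of robot time: three plates are stacked with a sheet on each, the spare sheet is in the rack, green hangs on stand peg 2 and red on the carrier's peg; `sign_off` returned no verdict, so this rests on the final images.

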